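Lock a flatbread press's hinge pin with its spring clip

ROBOT

A 6-joint arm with a two-finger parallel gripper is mounted at the origin on the work surface; the furniture and walls round the work are solid. World frame = base frame: x ahead of the robot, y to its left, z up, the work surface at z = 0. Lengths are in m, angles in degrees, forces in N, time in s.
With the tool pointing down it reaches from about 0.375 to 0.9 m from the base axis. Payload 3.1 kg.
Tool frame: the origin (TCP) lies midway between the tips of the shut fingers; the grasp point (between the pads) lies 19 mm behind it; z points along the fingers, y is the direction in which the jaws open and shut (so a half turn about z gives the same grasp; the last joint's range is limited). The gripper opens to 87 mm and grips with 3 to 60 N. Pads are 19 mm wide; open, the fingers measure 117 mm over their backs; the gripper's body (75 mm by 190 mm) begins 51 mm behind the grasp point.
Start: joints at [-77.55, 30.224, 82.088, -0, 67.689, -10.227], TCP at [0.241, -0.577, 0.223] pointing down, gripper open.
Joint ranges: [-176.69, 176.69], [-43.24, 126.21], [12.49, 139.97], [-82, 262], [0, 151.66], [-163.58, 163.58]. Speed limits (degrees/s): [159.86, 159.86, 180, 180, 180, 180].

INTERFACE

Orientations are given as a 3x3 rotation matrix whose columns are the frame's x, y, z axes.
In Python, from rig import bot gives the robot as it stands.
- The arm moves only by the tool carry_out, never from a script. Its arguments are lists of equal length, an entry for each row: "grip": the gripper's target within -1 to 1 (fully open at 1, half-way at 0, shut at -1); "slide": the shift along the tool's x, y, z in mm, a list of three; "twist": the turn, a rotation vector about the tool's x, y, z in rad, a list of three. In form: {"grip": [grip, ...], "slide": [[dx, dy, dz], ...], "twist": [[wx, wy, wz], ...]}. A call has 1 to 12 rows; each row shifts and turns the pose as measured when the row begins, along the tool's axes as they then stand; what a row does not reach is not made up. A row lasts 1/10 s, in which the tool goes at most 50 mm and 8.59 degrees, less where a joint would pass 70% of its speed; a pose out of reach is approached as far as the arm can. A call is refused whole if a number of a shift passes 50 or a number of a turn 0.15, either way. A call with a gripper value outside its range is refused whole. The fingers move at their own pace and stop on an object; the grip force is fixed at half the most. Time passes only in rows, so rows that do not move let the fingers close. It gives the time, the measured TCP pose, the force and the opening at its end, in the units of the state.
- bot.read_state(): the state, without advancing time (a new reading comes with each control period).
- bot.capture(name): name is "scene" or "side" or "wrist"; returns a dict with "color" (480x640x3 uint8, red, green, blue), "depth" (480x640 float32, m along the optical axis (not along the pixel's ray), 0 where there is no reading), "fx", "fy", "cx", "cy" (pixels), "position" and "rotation" of the camera in the world; the wrist camera has in their place "T_tool_cam" (4x4, takes a point from camera to tool coordinates, whose origin is the TCP and whose axes are the flange's). Camera axes: x right, y up, looking along -z (the intrinsics and any distortion apply to the point x, -y, -z); pixel columns grow to the right and rows downward; lengths in m; the calibration is good to about 2 mm. A picture is of the moment at which its call begins: read the wrist's pose just before it.
- bot.hand_in(): hands the job in, once; it reports no verdict.
The state is a dict: "time_s": time; "joint_positions": joint angles; "qvel": joint speeds; "tau": joint torques, N m; "position": TCP position; "tcp_rot": TCP orientation; "force": force on the tool from outside, world axes, zero at the start; "moment": the same for the moment, N m; "opening": opening from 0.0 (shut) to 1.0 (fully open).
Only numpy, scipy, OpenCV 4.12 (cv2) and the standard library are available. Lean on these libraries where they do the work, as an engineer would, in place of code of your own. Each camera call takes 0.05 s, during which the arm holds its last target.

TASK

The flatbread press has been washed and its lever put back between the two ears. Push the steel hinge pin gently all the way home through the ears, then take the spring clip from the wooden drying rack, feel its straight leg into the cross hole near the pin's free end (the pin has turned a little in its bore, so the hole does not point straight up) and press it down until the bow snaps round the pin. Never force anything: feel for the hole rather than pressing hard beside it. Let go of the clip and leave everything else standing where it is.

Things in the scene. Friction and masses are not known exactly. Their poses are not given: they have to be found in the camera images.
- press: grey cast-metal flatbread press, fixed; round 184 mm base and top plate (plates 39 mm high, centre boss 52 mm, lever bar over them 68 mm) and a wooden lever handle. Origin: centre of its underside. +y points from the plates to the lever's pivot: two ears, 118 mm from the origin, 36 mm over their outer faces, rounded tops 15 mm in radius about the pin's axis; the lever lies toward -y.
- pin_seat (a point): fixed point on the press, 62 mm above the table: where the centre of the pin's cross hole is once the pin is home. Axes as the press: x along the pin toward its head, y across, z up. The steel pin is 18 mm thick; its cross hole, 6.8 mm wide, goes right through, 10 mm from the pin's free end and, when home, 10 mm outside the ear's face.
- hole_mouth (a point): fixed point on the press, 9 mm above pin_seat, on the pin's top line. The pin turns in its bore (friction about 4 N at its surface) and stands 0.3 to 0.75 rad out of upright, so the hole's upper mouth is 2.6 to 6.1 mm to one side (+y or -y, not measured) of this point. A leg tip caught 2 mm or more in the mouth turns the pin upright when carried sideways to above the axis.
- head_home (a point): fixed point on the press: centre of the flat outer face of the pin's head (29 mm across, 8 mm thick) once the pin is home, 54 mm from pin_seat along +x. Before that the face is farther along +x by 0.022 m minus the pin's travel.
- pin (a joint): travel of the hinge pin through the ears in m: 0 drawn out, 0.022 fully home, head against the ear; it moves along the press's -x and slides against about 4 N of friction, then meets a hard stop
- clip_grip (a point): hold point on the clip's double coil (28 mm round, 10 mm thick along x, flat sides; coil centre 7 mm below this point). Clip axes: z up along the straight leg, x square to the clip's plane, y from leg to bow. Leg axis at -5 mm in y. Pinch across x. In the rack the rails' tops are 21 mm below this point: keep fingertips above them. 5 mm steel wire, about 70 g.
- clip_seat (a point): point on the leg's axis that is at the hole's centre when the clip is home: 45 mm below clip_grip and 5 mm from it along -y. Pushed down, the bow meets the pin 19 mm before home and resists with up to about 12 N until 4 mm before home, then snaps round; about 2 mm past home the clip comes hard against the pin. The bow may be on either side.
- clip_tip (a point): blunt, square-cut lower end of the clip's straight leg (5 mm thick), 30 mm below clip_seat, 75 mm below clip_grip
- bow (a joint): spring angle of the clip's bow in rad: 0 relaxed, up to about 0.18 while spread over the pin, under 0.05 again once it has snapped round; about 1 N m per rad
- rack: small beech drying rack, fixed, foot 56 x 130 mm; two rails along its y, 6.8 mm apart, tops 72 mm above the table, end posts 58 mm either side. Origin: centre of its underside. The clip hangs upright between the rails by its coil, its plane along them, within 15 mm of the middle.
- jar_1: glass jar with a black lid, 65 mm wide, 86 mm tall; origin at the centre of its foot; a bystander
- garlic_1: bulb of garlic, 56 mm; origin at the centre of its underside; a bystander
- garlic_2: another bulb of garlic, 60 mm; origin at the centre of its underside; a bystander
- pot_brush: turned wooden pot brush standing on its bristles, 58 mm wide, 87 mm tall; origin at the centre of its foot; a bystander
- cup: ribbed white cup, 66 mm wide, 63 mm tall; origin at the centre of its foot; a bystander
- bottle: small amber glass bottle with a black cap, 41 mm wide, 119 mm tall; origin at the centre of its foot; a bystander

How it is judged:
By the outcome, as a careful person would: the job done as asked, in the order asked, and still so for the second after the job is handed in, with the robot touching nothing.
It also fails if it takes over 67 s, if anything falls off the work surface, if the arm or the gripper's body presses on something with over 40 N, if the wrist force passes 120 N, or if a joint passes its speed limit or range.

## Working session

There is one attempt and no reset: what is moved stays moved. The work goes in short steps, Python scripts to look and compute and a tool call to move; the robot and the scene stay as the last step left them, time stands still between calls to the robot, and variables do not carry over. Pictures are saved under pics/ and viewed, and the job is handed in when it is done.

Besides the shell and the picture viewer there is one more tool, called after "Request:" as name(argument=value, ...) on one line, values as JSON. carry_out: Moves the arm, as the interface text tells. Its arguments: {"type":"object","properties":{"grip":{"type":"array"},"slide":{"type":"array"},"twist":{"type":"array"}},"required":["grip","slide","twist"]}

```bash
ls; mkdir -p pics; cat > h.py <<'E'
import numpy as np, cv2
from rig import bot
def cap(name,fn=None):
    s=bot.read_state(); c=bot.capture(name)
    if name=="wrist":
        T=np.eye(4);T[:3,:3]=np.array(s["tcp_rot"]);T[:3,3]=s["position"]
        W=T@np.array(c["T_tool_cam"]); c["position"]=W[:3,3]; c["rotation"]=W[:3,:3]
    c["position"]=np.array(c["position"]);c["rotation"]=np.array(c["rotation"])
    if fn: cv2.imwrite("pics/"+fn+".png",c["color"][:,:,::-1]); np.savez("pics/"+fn+".npz",**{k:v for k,v in c.items()})
    return c
def load(fn): return dict(np.load("pics/"+fn+".npz"))
def ray(c,u,v):
    d=c["rotation"]@np.array([(u-c["cx"])/c["fx"],-(v-c["cy"])/c["fy"],-1.]); return c["position"],d
def onz(c,u,v,z):
    p,d=ray(c,u,v); return p+d*(z-p[2])/d[2]
def dep(c,u,v):
    p,d=ray(c,u,v); return p+d*float(c["depth"][int(v),int(u)])
def proj(c,P):
    q=c["rotation"].T@(np.array(P)-c["position"]); return c["cx"]-c["fx"]*q[0]/q[2], c["cy"]+c["fy"]*q[1]/q[2]
def tri(obs):
    A=np.zeros((3,3));b=np.zeros(3)
    for c,u,v in obs:
        p,d=ray(c,u,v);d=d/np.linalg.norm(d);M=np.eye(3)-np.outer(d,d);A+=M;b+=M@p
    return np.linalg.solve(A,b)
E
python3 - <<'E'
from h import *
for n in("scene","side","wrist"):
    c=cap(n,n+"0"); print(n,c["position"],c["rotation"].round(3).tolist(),c["fx"],c["fy"],[k for k in c])
print(bot.read_state())
E
```

```text
pics
scene [-0.34897221  0.71751066  0.57757236] [[-0.677, 0.302, -0.671], [-0.736, -0.291, 0.611], [-0.011, 0.908, 0.42]] 499.5364246088206 499.5364246088206 ['color', 'depth', 'fx', 'fy', 'cx', 'cy', 'position', 'rotation']
side [1.14782252 0.39649136 0.99922672] [[-0.447, -0.667, 0.596], [0.894, -0.33, 0.302], [-0.005, 0.668, 0.745]] 477.6266789209551 477.6266789209551 ['color', 'depth', 'fx', 'fy', 'cx', 'cy', 'position', 'rotation']
wrist [ 0.3133992  -0.54635781  0.38372228] [[0.385, 0.885, 0.263], [-0.923, 0.37, 0.107], [-0.003, -0.284, 0.959]] 413.9788118086383 413.9788118086383 ['color', 'depth', 'fx', 'fy', 'cx', 'cy', 'T_tool_cam', 'position', 'rotation']
{'time_s': 0.15, 'joint_positions': array([-7.75501194e+01,  3.02672899e+01,  8.21392918e+01, -2.08660879e-03,
        6.76891683e+01, -1.02272200e+01]), 'qvel': array([ 0.02145074, -0.16990266, -0.1497298 , -0.02780459,  0.03346639,
       -0.04865917]), 'tau': array([ 2.65775116e-04, -4.40431988e+01, -1.76842368e+01,  6.34088041e-02,
        5.52411529e-02, -9.78585695e-05]), 'position': array([ 0.24085647, -0.57611948,  0.22179172]), 'tcp_rot': array([[ 9.22686962e-01,  3.85549758e-01, -3.93175668e-04],
       [ 3.85549869e-01, -9.22685569e-01,  1.62459092e-03],
       [ 2.63583122e-04, -1.65057769e-03, -9.99998603e-01]]), 'force': array([0.04163815, 0.13191836, 0.94765467]), 'moment': array([0.08920183, 0.00121377, 0.01038185]), 'opening': 0.9988068990875323}
```

View pics/scene0.png

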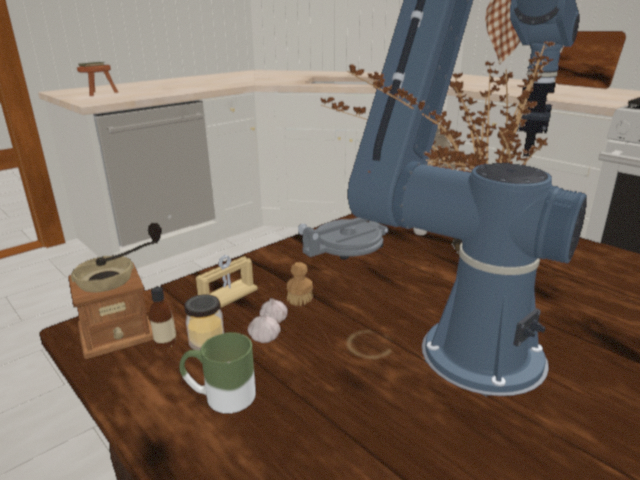

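View pics/side0.png

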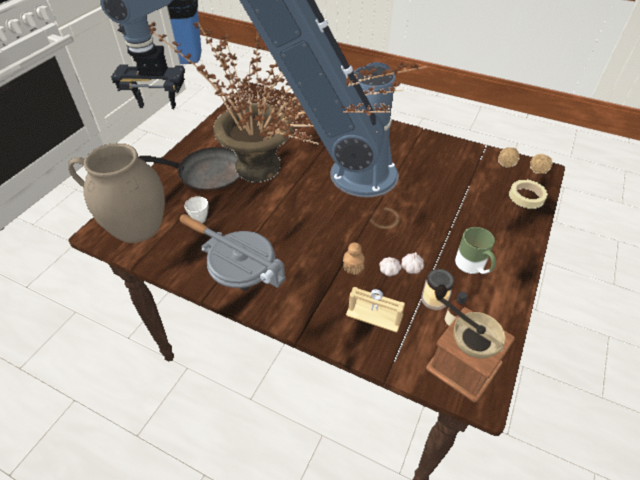

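View pics/wrist0.png

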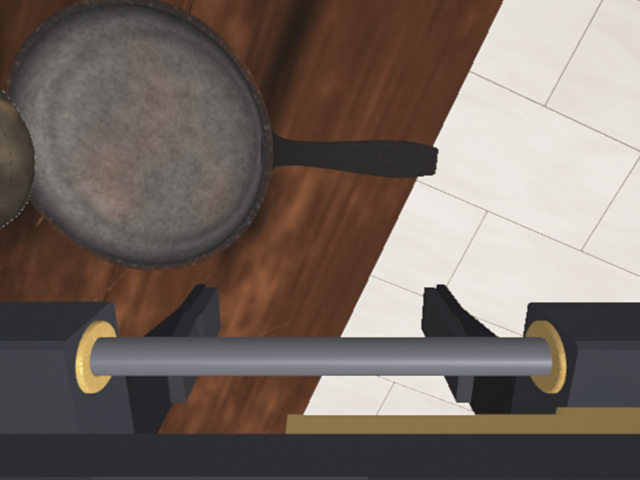

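```bash
python3 - <<'E'
from h import *
c=load("side0"); im=c["color"][:,:,::-1]
def z(im,u0,v0,u1,v1,n):
    s=min(800/(u1-u0),600/(v1-v0)); cv2.imwrite("pics/"+n,cv2.resize(im[v0:v1,u0:u1],None,fx=s,fy=s,interpolation=cv2.INTER_CUBIC))
z(im,180,200,420,340,"sz.png")
c2=load("scene0"); z(c2["color"][:,:,::-1],180,200,400,340,"scz.png")
for n,(u,v) in dict(press=(241,255),ear=(277,272),rack=(376,308),coil=(376,295),g1=(390,266),g2=(413,262),brush=(353,258),cup=(197,210),jar=(438,290),handle=(195,225)).items():
    print(n,dep(c,u,v).round(3))
E
```

```text
press [ 0.505 -0.144  0.049]
ear [ 0.499 -0.04   0.029]
rack [0.493 0.233 0.034]
coil [0.487 0.226 0.076]
g1 [0.359 0.218 0.04 ]
g2 [0.323 0.267 0.044]
brush [0.386 0.124 0.052]
cup [ 0.394 -0.371  0.02 ]
jar [0.512 0.359 0.207]
handle [ 0.487 -0.298  0.076]
```

View pics/sz.png

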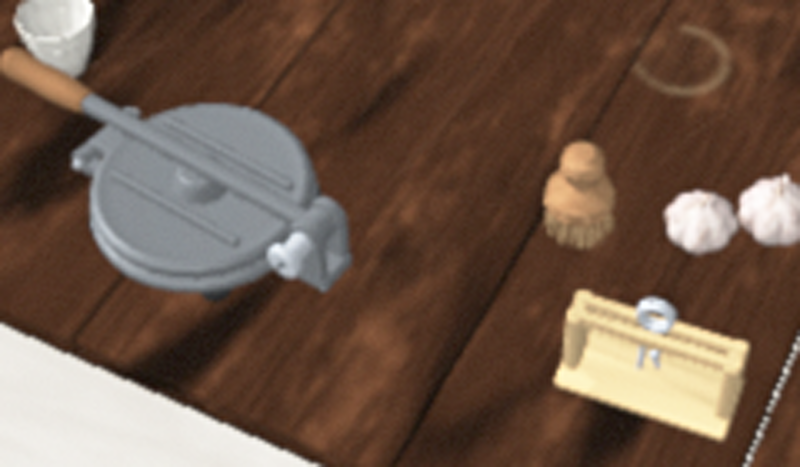

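View pics/scz.png

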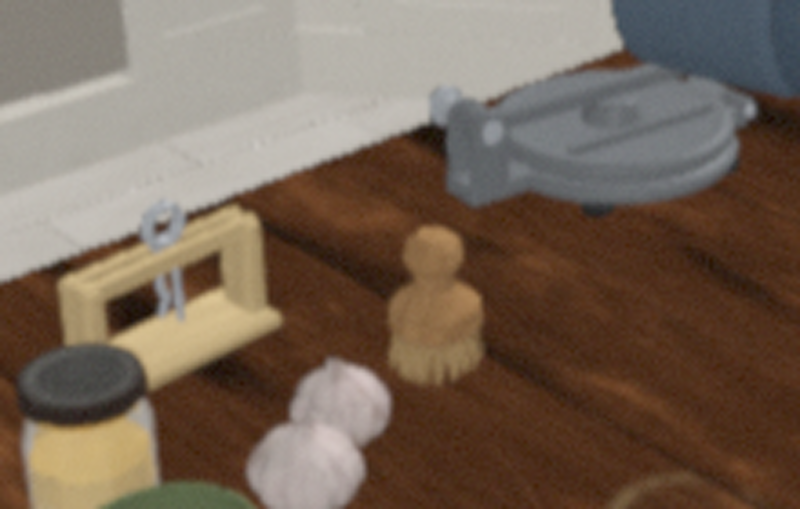

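```bash
python3 - <<'E'
from h import *
c=load("side0")
for n,(u,v) in dict(jugtop=(108,153),jugR=(160,200),jugmid=(125,200),pot=(255,165),potrim=(280,125),stem=(250,60),stem2=(290,130),stem3=(270,100),pl3=(215,70),pan=(210,165),mill=(478,335),bottle=(455,305),hand=(435,290)).items():
    print(n,dep(c,u,v).round(3))
import scipy.spatial.transform as t
print(c["T_tool_cam"] if "T_tool_cam" in c else load("wrist0")["T_tool_cam"].round(4))
E
```

```text
jugtop [ 0.482 -0.545  0.229]
jugR [ 0.488 -0.4    0.126]
jugmid [ 0.572 -0.425  0.185]
pot [ 0.233 -0.259  0.112]
potrim [ 0.201 -0.183  0.252]
stem [ 0.255 -0.221  0.453]
stem2 [ 0.158 -0.178  0.211]
stem3 [ 0.192 -0.215  0.315]
pl3 [-1.465 -1.728 -0.747]
pan [ 0.186 -0.473  0.003]
mill [0.527 0.464 0.13 ]
bottle [0.441 0.401 0.087]
hand [0.511 0.354 0.202]
[[-8.000e-04  9.587e-01  2.844e-01  7.840e-02]
 [ 1.000e+00  5.000e-04  1.000e-03  3.000e-04]
 [ 9.000e-04  2.844e-01 -9.587e-01 -1.620e-01]
 [ 0.000e+00  0.000e+00  0.000e+00  1.000e+00]]
```

```bash
python3 - <<'E'
from h import *
for n in("side0","scene0"):
    c=load(n); d=c["depth"]; v,u=np.mgrid[0:480,0:640]
    X=np.stack([(u-c["cx"])/c["fx"],-(v-c["cy"])/c["fy"],-np.ones_like(u,float)],-1)*d[...,None]
    P=X@c["rotation"].T+c["position"]
    col=c["color"].astype(int)
    m=(d>0)&(P[...,2]>0.1)&(P[...,2]<0.9)&(col[...,0]>col[...,2]+15)&(np.hypot(P[...,0],P[...,1])<0.8)&(P[...,1]<0.05)
    Q=P[m]; az=np.degrees(np.arctan2(Q[:,1],Q[:,0])); r=np.hypot(Q[:,0],Q[:,1])
    print(n,len(Q))
    for a in range(-110,10,10):
        k=(az>=a)&(az<a+10)
        if k.sum()>3:
            print(a,k.sum(),"z",np.percentile(Q[k,2],[2,50,99.5]).round(2),"r",np.percentile(r[k],[2,50,98]).round(2))
E
for f in side0 scene0; do python3 - <<E
import cv2
im=cv2.imread("pics/$f.png"); im=im[0:200,100:440] if "$f"=="side0" else im[0:260,300:640]
cv2.imwrite("pics/${f}p.png",cv2.resize(im,None,fx=2.3,fy=2.3,interpolation=2))
E
done
```

```text
side0 11912
-80 192 z [0.19 0.21 0.33] r [0.27 0.32 0.38]
-70 1865 z [0.19 0.32 0.47] r [0.25 0.39 0.68]
-60 2118 z [0.16 0.25 0.47] r [0.24 0.38 0.74]
-50 3269 z [0.14 0.22 0.45] r [0.24 0.63 0.79]
-40 3781 z [0.11 0.19 0.36] r [0.24 0.7  0.79]
-30 232 z [0.28 0.3  0.56] r [0.05 0.27 0.33]
-20 126 z [0.29 0.31 0.42] r [0.04 0.3  0.31]
-10 42 z [0.31 0.32 0.52] r [0.03 0.3  0.3 ]
0 135 z [0.35 0.44 0.5 ] r [0.07 0.24 0.28]
scene0 5690
-80 213 z [0.3  0.34 0.52] r [0.23 0.27 0.63]
-70 1529 z [0.27 0.38 0.51] r [0.14 0.31 0.59]
-60 1450 z [0.27 0.37 0.47] r [0.1  0.35 0.45]
-50 953 z [0.17 0.33 0.45] r [0.1  0.32 0.69]
-40 558 z [0.27 0.34 0.45] r [0.13 0.24 0.31]
-30 240 z [0.29 0.37 0.45] r [0.11 0.2  0.27]
-20 212 z [0.32 0.38 0.41] r [0.09 0.17 0.2 ]
-10 139 z [0.33 0.35 0.43] r [0.09 0.13 0.18]
0 147 z [0.34 0.43 0.46] r [0.1  0.17 0.27]
```

View pics/side0p.png

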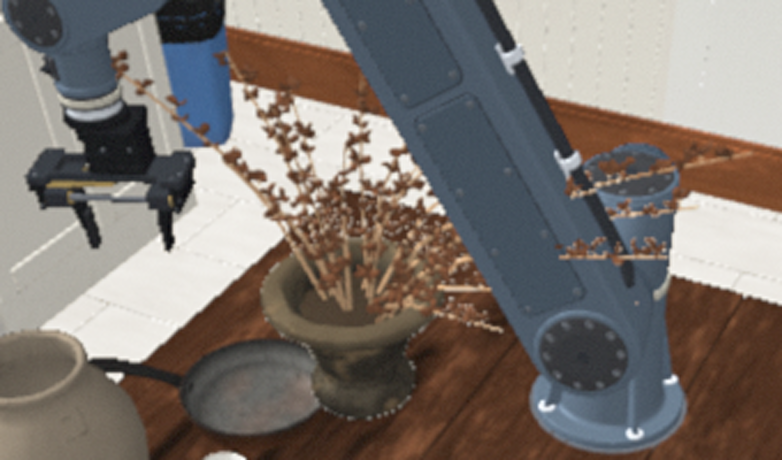

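View pics/scene0p.png

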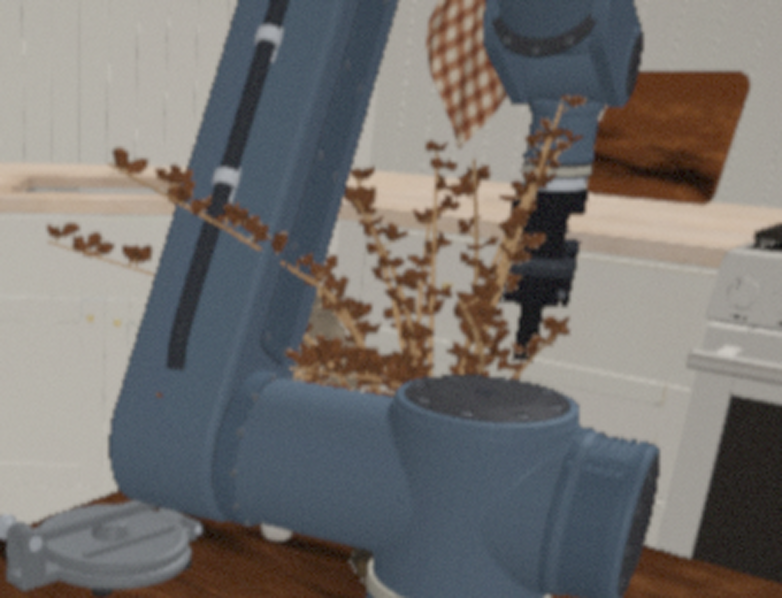

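Request:
carry_out(grip=[1,1,1,1,1,1,1,1,1,1,1,1], slide=[[0,0,-40],[20,-16,-30],[35,-28,-10],[36,-29,0],[36,-29,0],[36,-29,0],[36,-29,0],[36,-29,0],[36,-29,0],[36,-29,0],[36,-29,0],[36,-29,0]], twist=[[0,0,0],[0,0,0],[0,0,0],[0,0,0],[0,0,0],[0,0,0],[0,0,0],[0,0,0],[0,0,0],[0,0,0],[0,0,0],[0,0,0]])

```text
time_s: 1.35
position: [0.4789, -0.1394, 0.3029]
tcp_rot: [[0.928, 0.373, 0.0], [0.373, -0.928, 0.003], [0.001, -0.003, -1.0]]
force: [-0.3, -0.8, -0.3]
opening: 0.998
```

Request:
carry_out(grip=[1,1,1,1,1,1,1,1,1], slide=[[0,0,10],[0,0,10],[0,0,10],[0,0,10],[0,0,10],[0,0,10],[0,0,0],[0,0,0],[0,0,0]], twist=[[0,0,-0.148],[0,0,-0.148],[0,0,-0.148],[0,0,-0.148],[0,0,-0.148],[0,0,-0.148],[0,0,-0.148],[0,0,-0.148],[0,0,0]])

```text
time_s: 2.25
position: [0.4799, -0.1291, 0.2388]
tcp_rot: [[-0.016, 1.0, -0.003], [1.0, 0.016, 0.008], [0.008, -0.003, -1.0]]
force: [-0.3, -0.5, 0.3]
opening: 1.002
```

```bash
python3 - <<'E'
from h import *
c=cap("wrist","w1");s=bot.read_state();print(s["position"],s["tcp_rot"].round(3).tolist(),s["joint_positions"].round(1))
E
```

```text
[ 0.47998946 -0.12909437  0.23888965] [[-0.013, 1.0, -0.003], [1.0, 0.013, 0.008], [0.008, -0.003, -1.0]] [-28.2  19.3  98.8   0.3  62.3 -29.1]
```

View pics/w1.png

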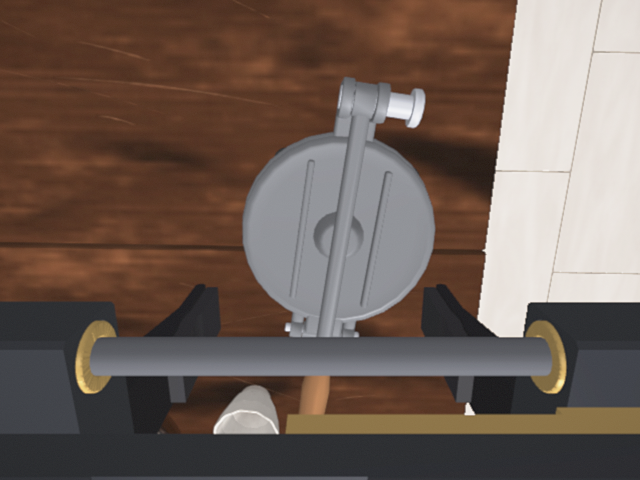

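Request:
carry_out(grip=[1,1,1], slide=[[35,15,25],[35,15,25],[0,0,0]], twist=[[0,0,0],[0,0,0],[0,0,0]])

```text
time_s: 2.6
position: [0.5119, -0.0591, 0.1893]
tcp_rot: [[0.001, 1.0, 0.003], [1.0, -0.001, 0.005], [0.005, 0.003, -1.0]]
force: [-0.4, -0.5, -0.3]
opening: 0.998
```

```bash
python3 - <<'E'
from h import *
c=cap("wrist","w2");s=bot.read_state();print(s["position"],s["tcp_rot"].round(3).tolist())
cv2.imwrite("pics/w2z.png",cv2.resize(c["color"][60:300,200:520,::-1],None,fx=2.5,fy=2.5,interpolation=2))
E
```

```text
[ 0.51220671 -0.06084046  0.19046524] [[0.001, 1.0, 0.004], [1.0, -0.001, 0.003], [0.003, 0.004, -1.0]]
```

View pics/w2.png

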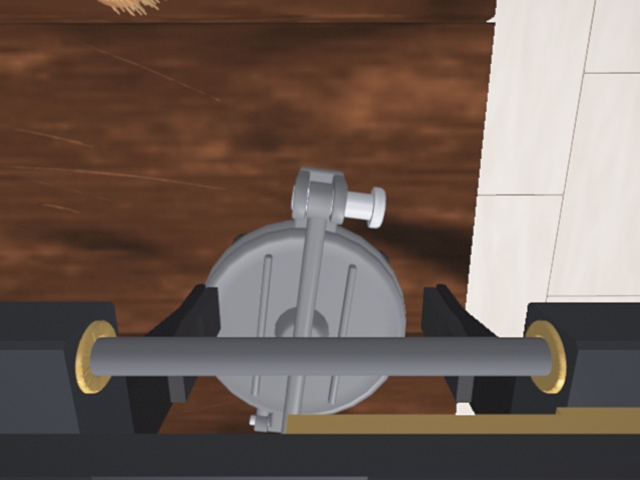

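View pics/w2z.png

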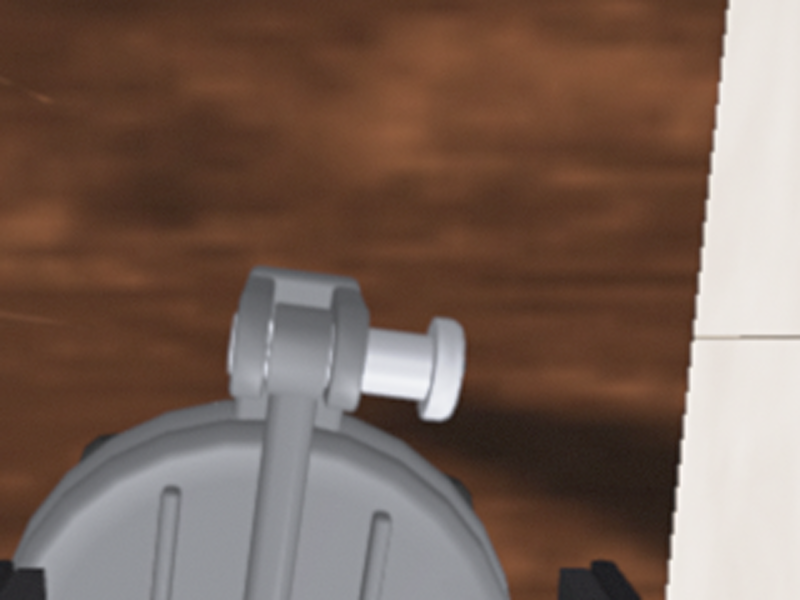

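```bash
python3 - <<'E'
from h import *
for n in("w1","w2"):
    c=load(n); g=c["color"].astype(int); m=((g.min(-1)>150)).astype(np.uint8); 
    m[300:]=0; m[:, 450:]=0
    k,l,st,ce=cv2.connectedComponentsWithStats(m)
    for i in range(1,k):
        if st[i,4]>60: print(n,st[i],ce[i].round(1), onz(c,*ce[i],0.065).round(4))
    # rows/cols of the big comp
    i=1+np.argmax(st[1:,4]); 
    x0,y0,w,h,_=st[i]
    for u in range(x0,x0+w,2):
        vv=np.where(l[:,u]==i)[0]; mid=(vv[0]+vv[-1])/2; dd=[dep(c,u,q)[2] for q in (vv[0]+1,int(mid),vv[-1]-1)]
        print(u,vv[0],vv[-1],onz(c,u,mid,.068).round(4)[:2],np.round(dd,3))
E
```

```text
w1 [ 376   90   49   38 1093] [403.1 107.7] [ 0.5424 -0.0412  0.065 ]
w1 [341  95  36  21 443] [357.4 105.3] [ 0.5069 -0.0399  0.065 ]
w1 [255 144  91  59 986] [301.6 163. ] [ 0.4639 -0.0846  0.065 ]
w1 [365 149  35  23 213] [378.1 157.9] [ 0.525  -0.0797  0.065 ]
w1 [331 186  23 114 355] [341.1 253.2] [ 0.4978 -0.1601  0.065 ]
w1 [393 273  25  27 116] [405.9 289.1] [ 0.5554 -0.1921  0.065 ]
376 113 116 [ 0.5213 -0.0465] [0.073 0.073 0.072]
378 105 117 [ 0.5227 -0.044 ] [0.076 0.075 0.073]
380 102 117 [ 0.5242 -0.0428] [0.077 0.076 0.072]
382 102 118 [ 0.5257 -0.0432] [0.076 0.075 0.072]
384 103 117 [ 0.5273 -0.0432] [0.077 0.076 0.074]
386 103 115 [ 0.5288 -0.0424] [0.076 0.075 0.073]
388 102 116 [ 0.5303 -0.0424] [0.076 0.068 0.066]
390 96 116 [ 0.5317 -0.0402] [0.069 0.071 0.065]
392 93 116 [ 0.5332 -0.039 ] [0.066 0.071 0.067]
394 94 117 [ 0.5347 -0.0398] [0.068 0.071 0.066]
396 94 117 [ 0.5363 -0.0397] [0.067 0.07  0.065]
398 94 117 [ 0.5378 -0.0397] [0.067 0.071 0.065]
400 95 118 [ 0.5394 -0.0404] [0.068 0.072 0.065]
402 95 118 [ 0.5409 -0.0404] [0.068 0.07  0.065]
404 95 118 [
[... 2345 characters left out ...]
6]
277 241 253 [ 0.4813 -0.0691] [0.039 0.037 0.035]
279 241 252 [ 0.4827 -0.0687] [0.038 0.037 0.034]
281 241 252 [ 0.4842 -0.0687] [0.038 0.036 0.037]
283 240 252 [ 0.4856 -0.0683] [0.036 0.037 0.036]
285 240 251 [ 0.4871 -0.068 ] [0.037 0.037 0.035]
287 239 252 [ 0.4885 -0.068 ] [0.038 0.037 0.036]
289 239 251 [ 0.4899 -0.0676] [0.038 0.036 0.035]
291 239 250 [ 0.4914 -0.0672] [0.038 0.036 0.034]
293 239 250 [ 0.4928 -0.0672] [0.037 0.036 0.036]
295 239 250 [ 0.4942 -0.0672] [0.038 0.037 0.037]
297 239 251 [ 0.4957 -0.0676] [0.038 0.037 0.037]
299 239 251 [ 0.4971 -0.0676] [0.038 0.038 0.035]
301 239 251 [ 0.4985 -0.0676] [0.039 0.037 0.036]
303 239 244 [ 0.5   -0.065] [0.038 0.037 0.037]
```

```bash
cat >> h.py <<'E'
def cloud(c):
    d=c["depth"]; v,u=np.mgrid[0:480,0:640]
    X=np.stack([(u-c["cx"])/c["fx"],-(v-c["cy"])/c["fy"],-np.ones_like(u,float)],-1)*d[...,None]
    P=X@c["rotation"].T+c["position"]; P[d<=0]=np.nan; return P
E
python3 - <<'E'
from h import *
c=load("w1");P=cloud(c);m=(P[...,2]>.033)&(P[...,2]<.043)&(P[...,1]<-.04)&(P[...,1]>-.2)
mm=m.astype(np.uint8); cs,_=cv2.findContours(cv2.morphologyEx(mm,cv2.MORPH_CLOSE,np.ones((15,15))),0,1)
q=max(cs,key=cv2.contourArea)[:,0]
print(cv2.boundingRect(q))
pts=np.array([onz(c,u,v,.037)[:2] for u,v in q])
# robust circle
from scipy.optimize import least_squares
r=least_squares(lambda p:np.hypot(pts[:,0]-p[0],pts[:,1]-p[1])-p[2],[.49,-.155,.092],loss="soft_l1",f_scale=.001);print("plate",r.x)
for n in("w1","w2"):
    c=load(n);P=cloud(c);Q=P[np.isfinite(P[...,0])]
    s=Q[(Q[:,0]>.533)&(Q[:,0]<.546)&(Q[:,1]>-.055)&(Q[:,1]<-.02)&(Q[:,2]>.055)]
    # cylinder fit: axis y=a+b(x-.54), z=zc, R=9mm
    f=lambda p:np.hypot((s[:,1]-p[0]-p[1]*(s[:,0]-.54))*np.cos(p[1]),s[:,2]-p[2])-.009
    r=least_squares(f,[-.04,0,.062],loss="soft_l1",f_scale=.001);print(n,len(s),"pin y@.54,slope,z",r.x,"rms",np.sqrt(np.mean(r.fun**2)))
    h=Q[(Q[:,0]>.546)&(Q[:,0]<.57)&(Q[:,1]>-.065)&(Q[:,1]<-.01)&(Q[:,2]>.05)]
    print("head x rng",np.percentile(h[:,0],[1,50,98,99.5]),"y",np.percentile(h[:,1],[1,99]),"z",h[:,2].max())
    e=Q[(Q[:,2]>.05)&(Q[:,2]<.085)&(Q[:,1]>-.055)&(Q[:,1]<-.02)&(Q[:,0]>.45)&(Q[:,0]<.545)]
    t=e[e[:,2]>.072];print("ears x",np.percentile(t[:,0],[.5,99.5]),"ymax..",np.percentile(t[:,1],[1,50,99]),"topz",np.percentile(t[:,2],99)); 
    e2=e[(e[:,0]<.505)]; print("free side min x",np.percentile(e2[:,0],[.5,2]))
E
```

```text
(243, 137, 105, 150)
plate [ 0.45937484 -0.13922195  0.05763064]
w1 416 pin y@.54,slope,z [-0.03953714 -0.12073592  0.06179312] rms 0.0005874474099452115
head x rng [0.54624965 0.55015446 0.55589312 0.55643705] y [-0.05472662 -0.02757093] z 0.07773832335841663
ears x [0.49321598 0.53014097] ymax.. [-0.04764605 -0.03587519 -0.02386712] topz 0.07765700143124163
free side min x [0.49197729 0.49239072]
w2 7903 pin y@.54,slope,z [-0.02881282 -0.00161017  0.28634538] rms 0.05096231388236931
head x rng [0.54639541 0.55996596 0.56928529 0.56980512] y [-0.06321279 -0.02162085] z 0.30248030761879996
ears x [0.49343373 0.5297905 ] ymax.. [-0.04756712 -0.03516639 -0.02395186] topz 0.0775762003045429
free side min x [0.49241396 0.49292047]
```

```bash
python3 - <<'E'
from h import *
from scipy.optimize import least_squares
for n in("w1","w2"):
    c=load(n);P=cloud(c);Q=P[np.isfinite(P[...,0])];Q=Q[Q[:,2]<.09]
    s=Q[(Q[:,0]>.533)&(Q[:,0]<.545)&(Q[:,1]>-.055)&(Q[:,1]<-.02)&(Q[:,2]>.055)]
    f=lambda p:np.hypot((s[:,1]-p[0]-p[1]*(s[:,0]-.54))*np.cos(p[1]),s[:,2]-p[2])-.009
    r=least_squares(f,[-.04,0,.062],loss="soft_l1",f_scale=.001);print(n,len(s),"pin y@.54,slope,z",r.x,"rms",np.sqrt(np.mean(r.fun**2)))
    a=np.array([1,-.12]);a/=np.linalg.norm(a);b=np.array([-a[1],a[0]])
    O=np.array([.5117,-.0361]);L=np.c_[(Q[:,:2]-O)@a,(Q[:,:2]-O)@b,Q[:,2]]
    h=L[(L[:,0]>.03)&(L[:,0]<.07)&(abs(L[:,1])<.02)&(L[:,2]>.06)]
    hh=h[abs(h[:,1])<.006]
    print("head along: ",np.percentile(hh[hh[:,2]>.074,0],[1,50,99]), "y",np.percentile(h[h[:,2]>.06,1],[1,99]))
    t=L[(L[:,2]>.072)&(abs(L[:,1])<.014)&(abs(L[:,0])<.025)]
    print("ears along",np.percentile(t[:,0],[.5,99.5]),"y",np.percentile(t[:,1],[1,99]))
    # top ridge: max z
    f2=L[(abs(L[:,0])<.025)&(abs(L[:,0])>.01)&(L[:,2]>.066)&(abs(L[:,1])<.018)]
    g=lambda p:np.hypot(f2[:,1]-p[0],f2[:,2]-p[1])-p[2]
    r=least_squares(g,[0,.062,.015],loss="soft_l1",f_scale=.0007);print("ear arc y,z,R",r.x)
    pl=L[(L[:,1]<-.02)&(L[:,1]>-.25)&(L[:,2]>.060)]
    # lever centre line
    for y in(-.05,-.08,-.12,-.15):
        k=pl[abs(pl[:,1]-y)<.005]; 
        if len(k): print("lever",y,np.percentile(k[:,0],[2,98]).mean().round(4),len(k))
E
```

```text
w1 385 pin y@.54,slope,z [-0.03953128 -0.11870217  0.06180144] rms 0.000589571111280501
head along:  [0.03671765 0.04021447 0.04418354] y [-0.01401606  0.01311421]
ears along [-0.01799804  0.0176235 ] y [-0.01049189  0.01108817]
ear arc y,z,R [0.00027211 0.06139272 0.01476648]
lever -0.05 -0.0008 224
lever -0.08 -0.0011 205
lever -0.12 -0.0016 180
lever -0.15 -0.002 178
w2 434 pin y@.54,slope,z [-0.03960966 -0.13650562  0.0617938 ] rms 0.0005688999408262027
head along:  [0.03667283 0.04011395 0.04404463] y [-0.01263107  0.01380836]
ears along [-0.01791679  0.01758153] y [-0.01025379  0.01112495]
ear arc y,z,R [0.00023008 0.06161303 0.01457331]
lever -0.05 -0.0007 242
lever -0.08 -0.001 223
lever -0.15 -0.0018 187
```

Request:
carry_out(grip=[-1,-1,-1,-1,-1,-1,-1,-1], slide=[[0,30,0],[0,30,0],[7,21,0],[0,0,0],[0,0,20],[0,0,30],[0,0,30],[0,0,0]], twist=[[0,0,0.065],[0,0,0.065],[0,0,0],[0,0,0],[0,0,0],[0,0,0],[0,0,0],[0,0,0]])

```text
time_s: 3.45
position: [0.5958, -0.0675, 0.116]
tcp_rot: [[0.152, 0.988, 0.011], [0.988, -0.152, -0.004], [-0.003, 0.011, -1.0]]
force: [-1.1, -0.0, 0.0]
opening: 0.356
```

Request:
carry_out(grip=[-1,-1,-1,-1,-1], slide=[[10,0,15],[11,0,20],[0,0,20],[0,0,15],[0,0,0]], twist=[[0.011,0,-0.022],[0,0,0],[0,0,0],[0,0,0],[0,0,0]])

```text
time_s: 3.95
position: [0.6014, -0.0478, 0.0487]
tcp_rot: [[0.13, 0.991, 0.006], [0.991, -0.13, -0.005], [-0.004, 0.007, -1.0]]
force: [-0.7, -0.2, 0.2]
opening: 0.008
```

```bash
python3 - <<'E'
from h import *
c=cap("side","s2");cap("scene","sc2");print(bot.read_state()["force"])
a=c["color"][170:330,180:400,::-1];cv2.imwrite("pics/s2z.png",cv2.resize(a,None,fx=3.5,fy=3.5,interpolation=2))
E
```

```text
[-0.79590058  0.13433767  0.23442959]
```

View pics/s2z.png

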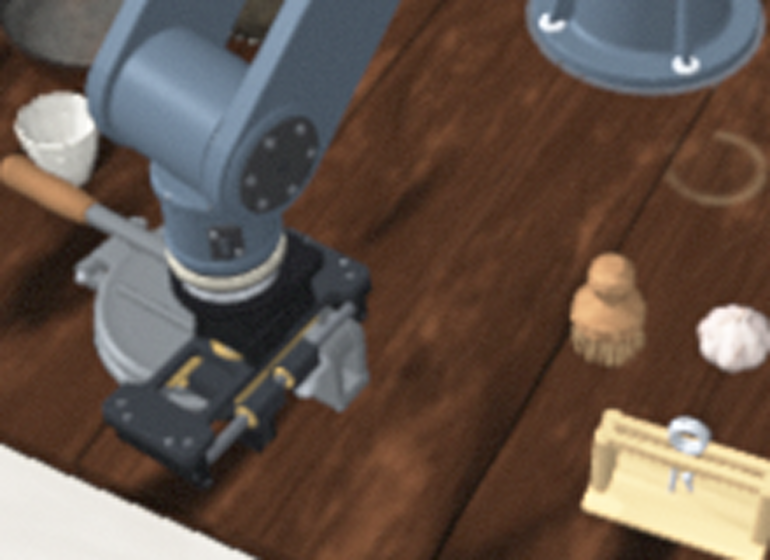

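Request:
carry_out(grip=[-1,-1,-1,-1,-1,-1], slide=[[0,-12,0],[0,-10,0],[0,-3,0],[0,-3,0],[0,-3,0],[0,-3,0]], twist=[[0,0,0],[0,0,0],[0,0,0],[0,0,0],[0,0,0],[0,0,0]])

```text
time_s: 4.65
position: [0.5722, -0.0452, 0.0549]
tcp_rot: [[0.131, 0.991, 0.021], [0.991, -0.131, -0.009], [-0.006, 0.022, -1.0]]
force: [0.1, -0.4, -0.4]
opening: 0.004
```

Request:
carry_out(grip=[-1,-1,-1,-1,-1], slide=[[0,0,7],[0,-1,0],[0,-2,0],[0,-2,0],[0,-2,0]], twist=[[0.02,0,0],[0,0,0],[0,0,0],[0,0,0],[0,0,0]])

```text
time_s: 5.15
position: [0.5658, -0.0445, 0.0469]
tcp_rot: [[0.131, 0.991, 0.0], [0.991, -0.131, -0.007], [-0.007, 0.001, -1.0]]
force: [2.6, 0.3, -0.4]
opening: 0.006
```

Request:
carry_out(grip=[-1,-1,-1,-1,-1], slide=[[0,-3,0],[0,-3,0],[0,-3,0],[0,-3,0],[0,0,0]], twist=[[0,0,0],[0,0,0],[0,0,0],[0,0,0],[0,0,0]])

```text
time_s: 5.65
position: [0.5595, -0.0441, 0.0482]
tcp_rot: [[0.132, 0.991, 0.015], [0.991, -0.132, -0.009], [-0.007, 0.016, -1.0]]
force: [4.0, 0.3, -0.4]
opening: 0.004
```

Request:
carry_out(grip=[-1,-1,-1,-1,-1,-1], slide=[[0,-3,1],[0,-3,0],[0,-3,0],[0,-3,0],[0,-3,0],[0,0,0]], twist=[[0.01,0,0],[0,0,0],[0.005,0,0],[0,0,0],[0,0,0],[0,0,0]])

```text
time_s: 6.25
position: [0.5469, -0.0426, 0.048]
tcp_rot: [[0.133, 0.991, 0.007], [0.991, -0.133, -0.009], [-0.008, 0.008, -1.0]]
force: [4.8, 0.7, -0.3]
opening: 0.008
```

Request:
carry_out(grip=[-1,-1,-1], slide=[[0,-2,0],[0,-2,0],[0,-1,0]], twist=[[0,0,0],[0,0,0],[0,0,0]])

```text
time_s: 6.55
position: [0.547, -0.0428, 0.0484]
tcp_rot: [[0.134, 0.991, 0.019], [0.991, -0.134, -0.011], [-0.008, 0.02, -1.0]]
force: [5.7, 0.5, -2.0]
opening: 0.001
```

Request:
carry_out(grip=[-1,-1,-1], slide=[[0,-3,0],[0,-4,0],[0,-4,0]], twist=[[0.015,0,0],[0,0,0],[0,0,0]])

```text
time_s: 6.85
position: [0.5468, -0.0432, 0.0494]
tcp_rot: [[0.137, 0.99, 0.028], [0.991, -0.137, -0.013], [-0.009, 0.03, -1.0]]
force: [11.1, 0.1, -4.6]
opening: 0.003
```

Home stop is felt: 11 N with no further travel. I'll back off and look.

Request:
carry_out(grip=[-1,-1,-1,-1,-1,-1,-1,-1,-1,-1], slide=[[0,8,0],[0,12,0],[0,10,0],[0,0,-30],[0,0,-40],[0,0,-40],[-10,-20,-30],[-20,-35,0],[0,-35,0],[0,0,0]], twist=[[0.02,0,0],[0,0,0],[0,0,0],[0,0,0],[0,0,0],[0,0,0],[0,0,0],[0,0,0],[0,0,0],[0,0,0]])

```text
time_s: 7.85
position: [0.4685, -0.0615, 0.1913]
tcp_rot: [[0.133, 0.991, -0.031], [0.991, -0.133, -0.003], [-0.007, -0.03, -1.0]]
force: [-0.1, 0.8, -0.2]
opening: 0.01
```

```bash
python3 - <<'E'
from h import *
c=cap("wrist","w3");s=bot.read_state();print(s["position"],s["tcp_rot"].round(3).tolist())
E
```

```text
[ 0.47166317 -0.06254946  0.19162778] [[0.133, 0.991, -0.027], [0.991, -0.133, -0.005], [-0.008, -0.026, -1.0]]
```

View pics/w3.png

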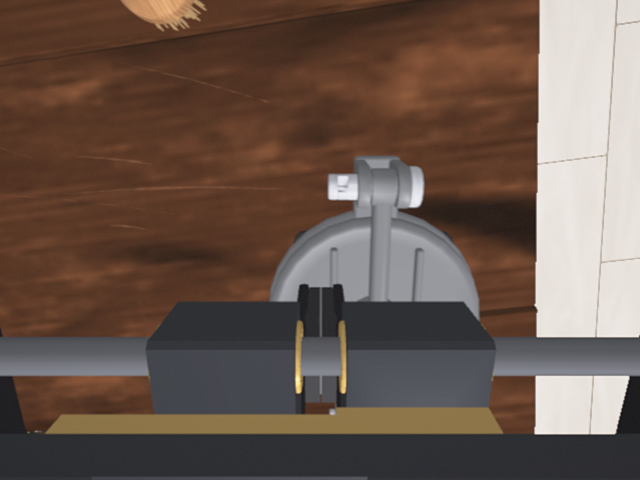

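```bash
python3 - <<'E'
from h import *
c=cap("wrist","w4")
s=bot.read_state();print(s["position"],s["qvel"].round(2))
cv2.imwrite("pics/w4z.png",cv2.resize(c["color"][140:230,300:440,::-1],None,fx=5.7,fy=5.7,interpolation=0))
from scipy.optimize import least_squares
P=cloud(c);Q=P[np.isfinite(P[...,0])];Q=Q[Q[:,2]<.09]
s=Q[(Q[:,0]>.474)&(Q[:,0]<.491)&(Q[:,1]>-.055)&(Q[:,1]<-.01)&(Q[:,2]>.062)]
f=lambda p:np.hypot((s[:,1]-p[0]-p[1]*(s[:,0]-.484))*np.cos(p[1]),s[:,2]-p[2])-.009
r=least_squares(f,[-.033,-.13,.062],loss="soft_l1",f_scale=.0005);print(len(s),"pin y@.484,slope,z",r.x)
a=np.array([.9915,-.13]);b=np.array([.13,.9915]);O=np.array([.5117,-.0361]);L=np.c_[(Q[:,:2]-O)@a,(Q[:,:2]-O)@b,Q[:,2]]
t=L[(L[:,2]>.072)&(abs(L[:,1])<.014)&(abs(L[:,0])<.021)]
print("ears along",np.percentile(t[:,0],[.5,99.5]),"y",np.percentile(t[:,1],[1,99]))
t=L[(L[:,2]>.068)&(abs(L[:,1])<.01)&(L[:,0]<-.015)&(L[:,0]>-.06)]
print("free end",np.percentile(t[:,0],[.5,2]))
t=L[(L[:,2]>.070)&(abs(L[:,1])<.01)&(L[:,0]>.015)&(L[:,0]<.06)]
print("head end",np.percentile(t[:,0],[98,99.5]))
E
```

```text
[ 0.47403972 -0.06313908  0.19174663] [ 0.42  1.4  -3.3   0.18 -0.84  0.12]
563 pin y@.484,slope,z [-0.03246475 -0.12932164  0.06161091]
ears along [-0.01819683  0.02068049] y [-0.00972094  0.01082987]
free end [-0.03795302 -0.03791324]
head end [0.02542722 0.02563899]
```

View pics/w4z.png

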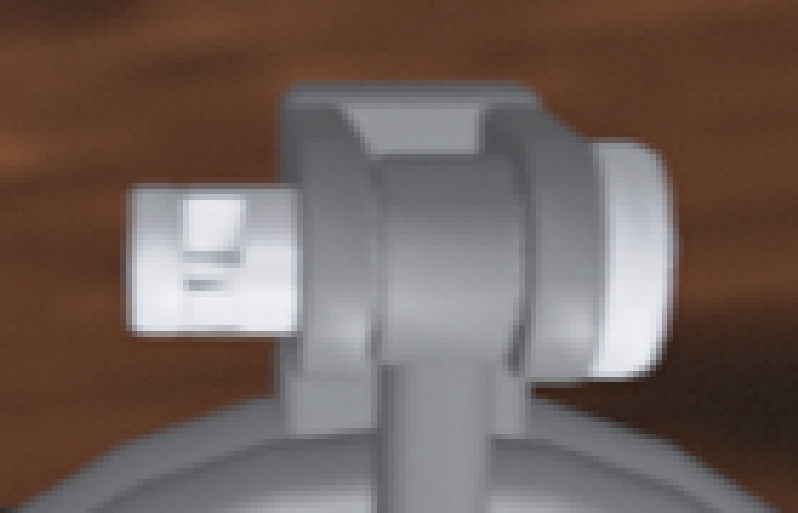

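```bash
python3 - <<'E'
from h import *
c=cap("wrist","w5")
s=bot.read_state();print(s["position"],s["qvel"].round(2))
P=cloud(c)
u0,v0=[int(round(x)) for x in proj(c,[.4839,-.0325,.071])];print(u0,v0,c["position"].round(3))
b=np.array([.13,.9915]);O=np.array([.4839,-.0325])
for v in range(v0-14,v0+15):
    print(v,' '.join("%5.1f/%3d"%(1e3*(P[v,u,2]-.0616),c["color"][v,u].mean()) for u in range(u0-8,u0+12,1)), "b%.1f"%(1e3*((P[v,u0,:2]-O)@b)))
E
```

```text
[ 0.47536151 -0.06341192  0.19174357] [ 0.2   1.08 -1.8   0.08 -0.22 -0.09]
332 187 [0.489 0.015 0.353]
173   2.7/150   2.9/147   2.4/144   0.5/141   3.0/152   2.6/162   3.7/164   3.0/164   3.5/164   1.5/165   3.2/166   2.7/168   3.9/167   4.6/164   2.5/156   3.5/152   2.5/153   3.3/154   2.0/154   3.0/155 b8.8
174   4.7/157   3.2/153   3.1/152   2.8/166   3.8/193   4.1/209   4.1/212   5.6/214   4.2/213   3.8/214   4.4/213   6.4/214   3.8/212   3.4/199   2.8/171   4.6/158   4.0/156   2.0/158   4.7/157   4.4/157 b8.2
175   5.5/160   4.7/157   5.0/157   5.4/176   4.0/216   4.6/229   3.6/231   3.1/232   3.4/231   3.9/231   3.7/231   4.1/231   4.7/229   4.8/218   4.8/183   5.0/162   4.3/161   4.6/162   5.5/163   5.3/161 b7.4
176   6.2/163   4.4/160   nan/159   2.6/179   2.4/219   3.8/231   2.4/231   3.4/232   3.2/232   2.7/232   2.0/232   2.5/232   3.3/229   3.7/216   6.2/184   5.8/167   5.6/166   5.9/168   5.9/167   6.4/167 b6.7
177   5.6/167   6.6/164   6.2/163   4.6/180   1.5/218   1.1/229   2.0/231   2.2/231   1.5/231   2.4/231   1.7/231   2.8/230   0.0/226   4.2/213   7.9/182   6.5/
[... 4383 characters left out ...]
 -63.6/103 -61.9/108 -62.6/109 -63.0/108 -61.5/109 -61.7/110 b-21.7
199 -60.1/ 56 -61.7/ 58 -61.6/ 56 -63.4/ 56 -62.8/ 56 -61.4/ 56 -62.0/ 56 -62.5/ 56 -63.3/ 55 -62.2/ 53 -61.2/ 53 -62.4/ 52 -61.5/ 54 -63.2/ 54 -62.9/ 54 -62.2/ 54 -61.0/ 55 -61.2/ 54 -62.7/ 52 -62.8/ 58 b-22.8
200 -62.3/ 60 -62.2/ 60 -60.8/ 60 -60.3/ 61 -62.5/ 59 -61.2/ 59 -64.4/ 59 -61.9/ 61 -61.1/ 59 -63.7/ 59 -61.8/ 61 -63.0/ 59 -61.7/ 59 -62.0/ 59 -61.8/ 59 -62.1/ 58 -62.2/ 57 -61.4/ 57 -62.8/ 58 -62.6/ 62 b-23.2
201 -62.0/ 61 -62.4/ 62 -61.9/ 61 -61.7/ 62 -62.9/ 61 -62.3/ 60 -62.2/ 61 -63.1/ 59 -62.6/ 60 -62.1/ 60 -62.0/ 59 -60.8/ 58 -61.4/ 59 -62.6/ 59 -62.5/ 59 -63.2/ 59 -62.1/ 62 -61.5/ 58 -61.3/ 59 -63.7/ 62 b-24.4
```

Request:
carry_out(grip=[-0.4,-0.4,-0.4,-0.4,-0.4,-0.4], slide=[[35,0,0],[45,0,-5],[45,0,-10],[40,0,0],[20,0,0],[0,0,0]], twist=[[-0.01,0,0],[-0.01,0,0],[0,0,0],[0,0,0],[0,0,0],[0,0,0]])

```text
time_s: 8.6
position: [0.5109, 0.1259, 0.2035]
tcp_rot: [[0.135, 0.991, 0.003], [0.991, -0.135, -0.009], [-0.009, 0.004, -1.0]]
force: [0.1, -0.2, -0.7]
opening: 0.296
```

```bash
python3 - <<'E'
from h import *
c=cap("wrist","w6")
s=bot.read_state();print(s["position"],s["qvel"].round(2),s["tcp_rot"].round(3).tolist())
E
```

```text
[0.51067914 0.12483922 0.20335882] [-2.71 -0.67  1.71 -1.07 -0.06 -0.71] [[0.136, 0.991, 0.002], [0.991, -0.136, -0.01], [-0.009, 0.004, -1.0]]
```

View pics/w6.png

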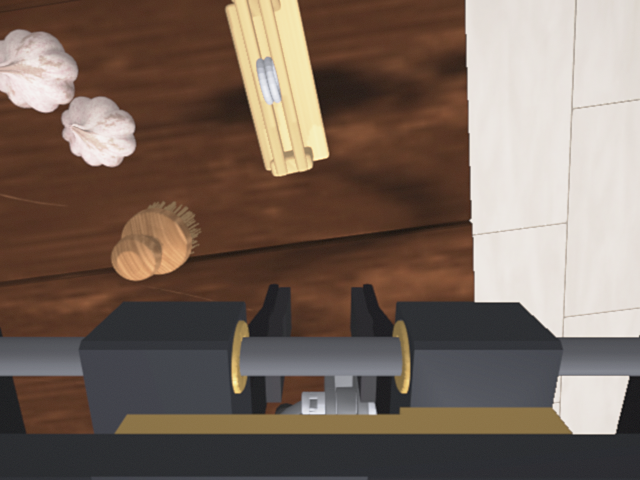

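Request:
carry_out(grip=[-0.4,-0.4,-0.4], slide=[[30,-20,0],[20,-10,0],[0,0,0]], twist=[[0,0,0],[0,0,0],[0,0,0]])

```text
time_s: 8.95
position: [0.4897, 0.1769, 0.2013]
tcp_rot: [[0.139, 0.99, 0.001], [0.99, -0.139, -0.012], [-0.012, 0.003, -1.0]]
force: [0.1, 0.4, 0.2]
opening: 0.299
```

```bash
python3 - <<'E'
from h import *
c=cap("wrist","w7")
s=bot.read_state();print(s["position"],s["qvel"].round(2),s["tcp_rot"].round(3).tolist())
u0,v0=[int(x) for x in proj(c,[.49,.235,.09])];print(u0,v0)
cv2.imwrite("pics/w7z.png",cv2.resize(c["color"][max(0,v0-110):v0+100,max(0,u0-140):u0+140,::-1],None,fx=2.8,fy=2.8,interpolation=2))
for n in("w6","w7"):
    c=load(n);P=cloud(c);Q=P[np.isfinite(P[...,0])]
    k=Q[(Q[:,2]>.078)&(Q[:,2]<.12)&(abs(Q[:,0]-.49)<.06)&(abs(Q[:,1]-.235)<.06)]
    print(n,len(k),"coil cen",k.mean(0).round(4),"zmax",np.percentile(k[:,2],[98,99.8]).round(4))
    xy=k[:,:2]-k[:,:2].mean(0); w,V=np.linalg.eigh(np.cov(xy.T)); d=V[:,1]; d=d*np.sign(d[1]); print("dir yaw",np.degrees(np.arctan2(d[1],d[0])), "len",np.ptp(xy@d),"wid",np.percentile(xy@V[:,0],[2,98]))
    ends=xy@d; mid=(np.percentile(ends,1)+np.percentile(ends,99))/2; ws=xy@V[:,0]; mw=(np.percentile(ws,2)+np.percentile(ws,98))/2
    print("mid",(k[:,:2].mean(0)+mid*d+mw*V[:,0]).round(4))
    r=Q[(Q[:,2]>.066)&(Q[:,2]<.0755)&(abs(Q[:,0]-.49)<.09)&(abs(Q[:,1]-.235)<.09)]
    if len(r)>20:
        xy=r[:,:2]-r[:,:2].mean(0); w,V=np.linalg.eigh(np.cov(xy.T)); d=V[:,1]*np.sign(V[1,1]); print("rails",len(r),r.mean(0).round(4),"yaw",np.degrees(np.arctan2(d[1],d[0])),"len",np.ptp(xy@d))
E
```

```text
[0.49005051 0.1758907  0.20127074] [-1.67 -0.03 -0.17 -0.46 -0.29 -0.42] [[0.139, 0.99, 0.001], [0.99, -0.139, -0.013], [-0.012, 0.003, -1.0]]
307 149
w6 785 coil cen [0.4934 0.2285 0.0958] zmax [0.1003 0.1008]
dir yaw 94.09330114073967 len 0.027430823397174137 wid [-0.00452171  0.0050679 ]
mid [0.4931 0.2288]
rails 4286 [0.4939 0.2224 0.0714] yaw 94.68098390344548 len 0.11347817699876661
w7 654 coil cen [0.4929 0.2302 0.0964] zmax [0.1003 0.101 ]
dir yaw 94.66490997477038 len 0.02744424194526833 wid [-0.004706    0.00482731]
mid [0.4929 0.2295]
rails 4789 [0.4924 0.2371 0.0712] yaw 94.48667884850411 len 0.1638956358869889
```

View pics/w7z.png

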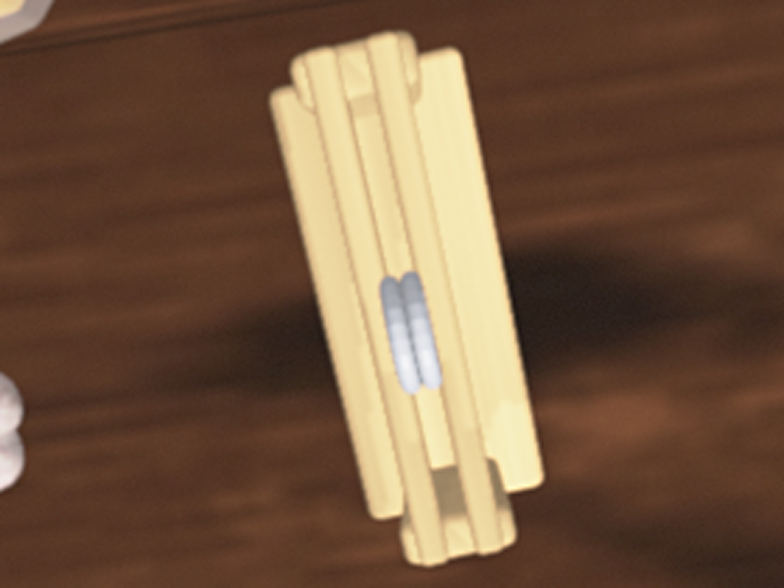

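```bash
python3 - <<'E'
from h import *
th=np.radians(94.6);d=np.array([np.cos(th),np.sin(th)])
for n,f in(("scene0",9),("side0",9)):
    c=load(n);P=lambda o,z:proj(c,[*(np.array([.493,.2292])+o*d),z])
    u,v=[int(x) for x in P(0,.06)];u0,v0=u-38,v-30
    im=cv2.resize(c["color"][v0:v0+60,u0:u0+76,::-1],None,fx=f,fy=f,interpolation=2)
    for o,col in((.005,(0,0,255)),(-.005,(255,0,0))):
        for z in(.0185,.065): 
            q=np.array(P(o,z)); cv2.circle(im,tuple(int(x) for x in (q-[u0,v0]+.5)*f),4,col,-1)
    cv2.imwrite("pics/leg_%s.png"%n,im)
E
```

```text
(no output)
```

View pics/leg_scene0.png

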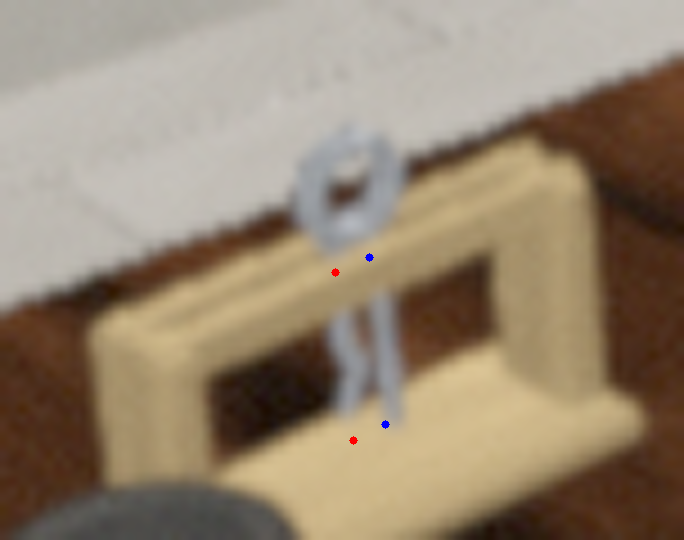

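View pics/leg_side0.png

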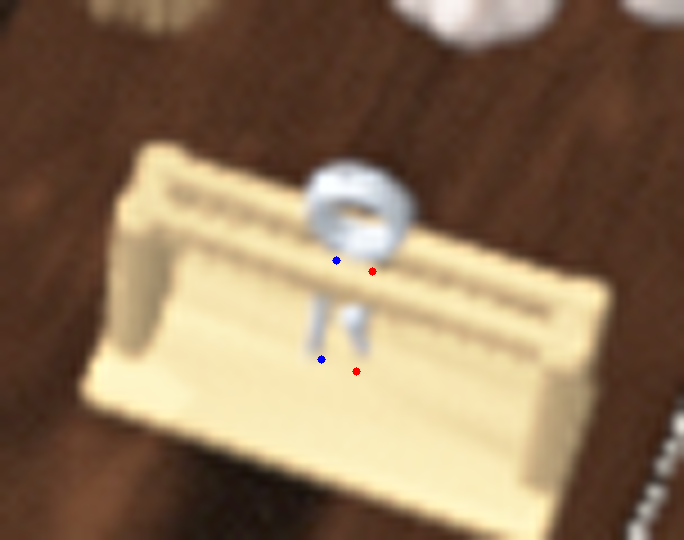

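Request:
carry_out(grip=[-0.4,-0.4,-0.4,-0.4,-0.4], slide=[[20,0,0],[30,5,20],[0,0,30],[0,0,25],[0,0,0]], twist=[[0,0.012,-0.11],[0,0,-0.11],[0,0,0],[0,0,0],[0,0,0]])

```text
time_s: 9.5
position: [0.5062, 0.2191, 0.1245]
tcp_rot: [[-0.082, 0.997, 0.008], [0.997, 0.082, -0.003], [-0.004, 0.008, -1.0]]
force: [-0.7, 0.1, 0.3]
opening: 0.3
```

```bash
cat > rel.py <<'E'
from h import *
import sys
def rel(x,y,z,yaw):
    s=bot.read_state();R=s["tcp_rot"];d=R.T@(np.array([x,y,z])-s["position"]);cy=np.degrees(np.arctan2(R[1,0],R[0,0]))
    # desired R
    t=np.radians(yaw);D=np.array([[np.cos(t),np.sin(t),0],[np.sin(t),-np.cos(t),0],[0,0,-1]])
    import scipy.spatial.transform as T
    print("t",s["time_s"],"pos",s["position"].round(4),"slide mm",(1e3*d).round(1),"twist",T.Rotation.from_matrix(R.T@D).as_rotvec().round(3),"F",s["force"].round(1),"M",s["moment"].round(2),"op",round(s["opening"],3),"qv",abs(s["qvel"]).max().round(2))
if __name__=="__main__": rel(*map(float,sys.argv[1:]))
E
python3 rel.py .493 .2292 .076 94.6
```

```text
t 9.5 pos [0.5062 0.2191 0.1245] slide mm [ 11.3 -12.7  48.4] twist [0.008 0.004 0.002] F [-0.7  0.1  0.3] M [-0.05 -0.08 -0.01] op 0.3 qv 1.95
```

Request:
carry_out(grip=[-0.4,-0.4,-0.4,-0.4], slide=[[11,-13,0],[0,0,6],[0,0,6],[0,0,0]], twist=[[0.008,0.004,0],[0,0,0],[0,0,0],[0,0,0]])

```text
time_s: 9.9
position: [0.4939, 0.2273, 0.1142]
tcp_rot: [[-0.079, 0.997, 0.003], [0.997, 0.079, 0.001], [0.0, 0.003, -1.0]]
force: [0.9, 0.0, -0.4]
opening: 0.302
```

```bash
python3 rel.py .493 .2292 .076 94.6
```

```text
t 9.9 pos [0.4939 0.2273 0.1142] slide mm [ 1.9 -0.9 38.2] twist [ 0.003 -0.    -0.001] F [ 0.9  0.  -0.4] M [-0.05 -0.09  0.03] op 0.302 qv 1.23
```

Request:
carry_out(grip=[-0.4,-0.4,-0.4,-0.4,-0.4], slide=[[2,-1,12],[0,0,12],[0,0,8],[0,0,2],[0,0,0]], twist=[[0,0,0],[0,0,0],[0,0,0],[0,0,0],[0,0,0]])

```text
time_s: 10.4
position: [0.4937, 0.2295, 0.0779]
tcp_rot: [[-0.079, 0.997, 0.005], [0.997, 0.079, 0.001], [0.001, 0.005, -1.0]]
force: [-0.3, -0.1, 1.2]
opening: 0.301
```

```bash
python3 rel.py .493 .2292 .076 94.6; python3 - <<'E'
from h import *
c=cap("wrist","w8");cv2.imwrite("pics/w8z.png",c["color"][240:480,160:480,::-1].repeat(2,0).repeat(2,1))
E
```

```text
t 10.4 pos [0.4937 0.2295 0.0779] slide mm [-0.3 -0.8  1.9] twist [ 0.005 -0.001 -0.001] F [-0.3 -0.1  1.2] M [ 0.01 -0.13  0.02] op 0.301 qv 0.63
```

View pics/w8z.png

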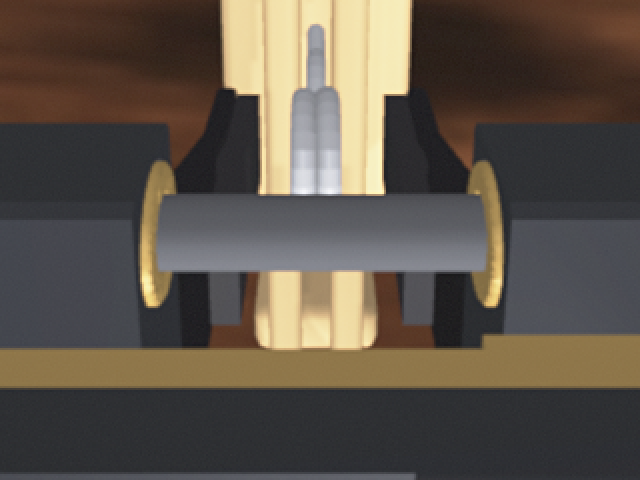

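Request:
carry_out(grip=[-0.4,-1,-1,-1,-1,-1,-1,-1], slide=[[0,-1,2],[0,0,0],[0,0,0],[0,0,0],[0,0,0],[0,0,0],[0,0,0],[0,0,0]], twist=[[0.005,0,0],[0,0,0],[0,0,0],[0,0,0],[0,0,0],[0,0,0],[0,0,0],[0,0,0]])

```text
time_s: 11.25
position: [0.4934, 0.2296, 0.0768]
tcp_rot: [[-0.079, 0.997, 0.002], [0.997, 0.079, 0.001], [0.001, 0.002, -1.0]]
force: [0.4, 0.0, -1.0]
opening: 0.11
```

```bash
python3 rel.py .493 .2292 .076 94.6
```

```text
t 11.25 pos [0.4934 0.2296 0.0768] slide mm [-0.4 -0.4  0.8] twist [ 0.002 -0.001 -0.001] F [ 0.4  0.  -1. ] M [ 0.01 -0.05  0.  ] op 0.11 qv 0.09
```

Request:
carry_out(grip=[-1,-1,-1,-1,-1,-1,-1], slide=[[0,0,-5],[0,0,-10],[0,0,-20],[0,0,-25],[0,0,-30],[0,0,-30],[0,0,0]], twist=[[0,0,0],[0,0,0],[0,0,0],[0,0,0],[0,0,0],[0,0,0],[0,0,0]])

```text
time_s: 11.95
position: [0.494, 0.2296, 0.2045]
tcp_rot: [[-0.079, 0.997, 0.004], [0.997, 0.079, 0.002], [0.001, 0.005, -1.0]]
force: [0.5, 0.0, -1.0]
opening: 0.112
```

```bash
python3 rel.py .484 -.02 .19 82.5; python3 - <<'E'
from h import *
c=cap("side","s3");c2=cap("scene","sc3")
p=bot.read_state()["position"]
for c,n in((c,"s3z"),(c2,"sc3z")):
    u,v=[int(x) for x in proj(c,p-[0,0,.03])];u0,v0=u-50,v-40
    cv2.imwrite("pics/%s.png"%n,cv2.resize(c["color"][v0:v0+80,u0:u0+100,::-1],None,fx=7,fy=7,interpolation=2));print(u,v)
E
```

```text
t 11.95 pos [0.494  0.2296 0.2045] slide mm [-248.   -29.8   14.1] twist [ 0.004 -0.002  0.21 ] F [ 0.5  0.  -1. ] M [ 0.01 -0.11  0.03] op 0.112 qv 2.67
380 271
220 225
```

View pics/sc3z.png

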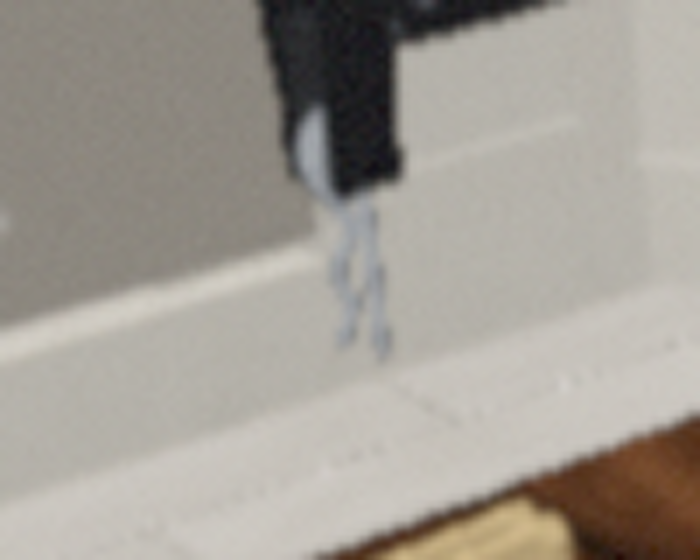

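View pics/s3z.png

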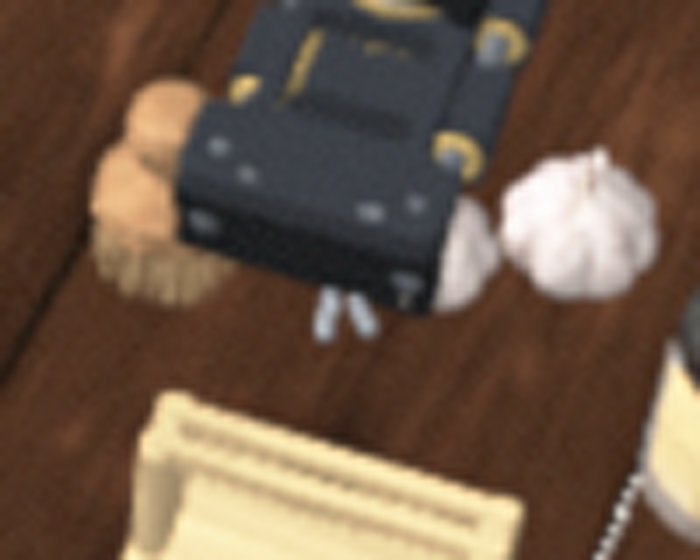

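Request:
carry_out(grip=[-1,-1,-1,-1,-1,-1,-1,-1,-1], slide=[[-20,-5,0],[-40,-5,0],[-40,-5,0],[-40,-5,0],[-40,0,0],[-35,0,0],[-20,0,0],[-10,0,0],[0,0,0]], twist=[[0,0,0.05],[0,0,0.05],[0,0,0.05],[0,0,0.06],[0,0,0],[0,0,0],[0,0,0],[0,0,0],[0,0,0]])

```text
time_s: 12.95
position: [0.4457, -0.0215, 0.1905]
tcp_rot: [[0.136, 0.99, -0.026], [0.991, -0.136, 0.004], [0.0, -0.027, -1.0]]
force: [-0.3, -0.6, -0.2]
opening: 0.112
```

```bash
python3 rel.py .4853 -.0222 .15 82.5
```

```text
t 12.95 pos [ 0.4457 -0.0215  0.1905] slide mm [ 4.7 40.4 39.4] twist [-0.027 -0.    -0.006] F [-0.3 -0.6 -0.2] M [-0.01 -0.1  -0.02] op 0.112 qv 0.92
```

Request:
carry_out(grip=[-1,-1,-1,-1,-1], slide=[[2,20,0],[3,20,10],[0,0,10],[0,0,10],[0,0,0]], twist=[[-0.027,0,0],[0,0,0],[0,0,0],[0,0,0],[0,0,0]])

```text
time_s: 13.45
position: [0.4892, -0.0173, 0.1568]
tcp_rot: [[0.132, 0.991, 0.003], [0.991, -0.132, 0.002], [0.002, 0.003, -1.0]]
force: [-0.8, -0.1, -0.9]
opening: 0.11
```

```bash
python3 rel.py .4853 -.0222 .14 82.5; python3 - <<'E'
from h import *
c=cap("wrist","w9")
cv2.imwrite("pics/w9z.png",cv2.resize(c["color"][240:440,190:450,::-1],None,fx=3,fy=3,interpolation=2))
c=cap("scene","sc4")
u,v=[int(x) for x in proj(c,[.484,-.0325,.08])];u0,v0=u-50,v-40
cv2.imwrite("pics/sc4z.png",cv2.resize(c["color"][v0:v0+80,u0:u0+100,::-1],None,fx=7,fy=7,interpolation=2))
E
```

```text
t 13.45 pos [ 0.4892 -0.0173  0.1568] slide mm [-5.4 -3.2 16.8] twist [ 0.003 -0.002 -0.001] F [-0.8 -0.1 -0.9] M [ 0.01 -0.01  0.06] op 0.11 qv 0.95
```

View pics/w9z.png

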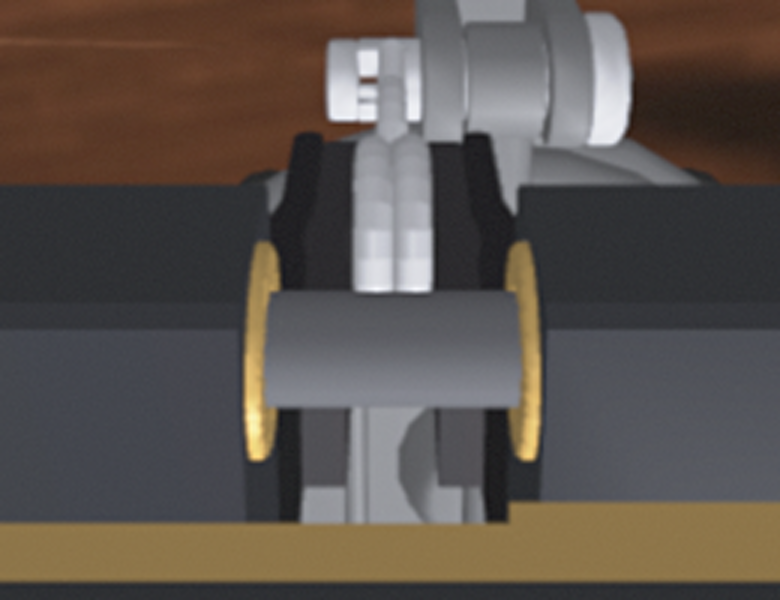

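View pics/sc4z.png

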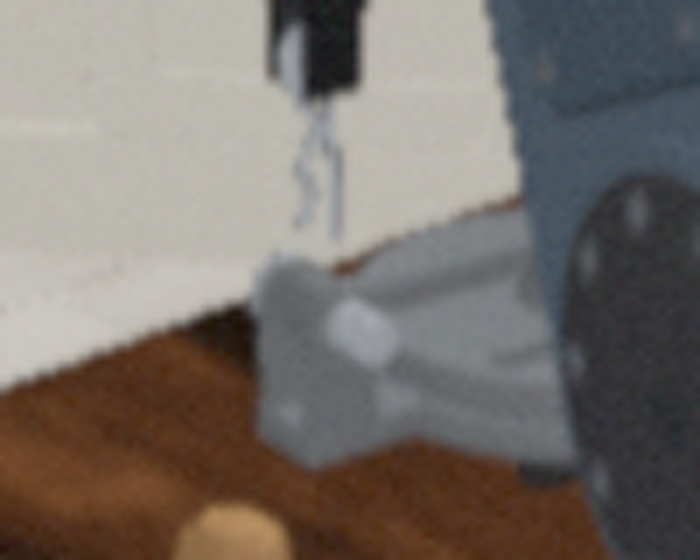

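```bash
python3 - <<'E'
from h import *
b=np.array([.13,.9915])
for n in("w4","w5","w9"):
    c=load(n);m=np.r_[np.array([.4839,-.0325])+.0056*b,.069]
    u,v=proj(c,m);print(n,"pred mouth",round(u,1),round(v,1),"cx",c["cx"])
    if n=="w9":
        for vv in range(int(v)-5,int(v)+8): print(vv,c["color"][vv,295:330].mean(-1).astype(int))
        P=cloud(c)
        for vv in range(int(v)-5,int(v)+8): print(vv,(1e3*P[vv,298:328,2]).round(0))
E
```

```text
w4 pred mouth 336.4 178.9 cx 320.36586967141903
w5 pred mouth 332.3 178.4 cx 320.36586967141903
w9 pred mouth 314.6 262.2 cx 320.36586967141903
257 [ 65  64  63  86 126 156 162 161 159 160 157 153 151 162 195 220 223 224
 225 226 214 162 149 156 161 162 162 158 153 150 155 157 158 158 148]
258 [ 66  66  65  86 129 159 165 163 163 161 158 157 155 165 205 229 231 231
 234 234 224 165 147 156 159 162 162 159 153 153 160 164 162 163 153]
259 [ 69  67  70  90 133 163 166 166 165 165 163 160 156 166 204 229 232 231
 232 233 225 165 148 156 159 161 161 159 153 153 163 167 166 167 158]
260 [ 69  67  68  92 136 165 170 167 167 167 165 163 160 164 198 229 231 231
 232 234 225 166 147 156 159 162 162 160 153 153 167 170 170 171 160]
261 [ 68  67  67  92 138 168 172 171 170 169 170 166 162 165 195 228 231 231
 232 233 224 165 147 156 158 164 162 159 153 154 168 173 173 174 164]
262 [ 67  67  65  92 140 170 175 175 174 173 173 170 167 165 191 228 231 232
 232 231 220 162 148 156 159 162 162 159 152 155 170 178 179 181 169]
263 [ 65  63  63  96 147 178 182 181 181 181 181 178 174 167 188 230 235 2
[... 2308 characters left out ...]
.  54. 116. 116. 117. 123. 124. 124. 117. 116. 117.  70.
  69.  71.]
266 [ -1.  70.  71.  70.  70.  70.  70.  70.  70.  70.  69.  69.  -2.  -2.
  -0.  -2.  -1.  -1. 115. 124. 127. 127. 126. 128. 127. 124. 117.  69.
  70.  70.]
267 [  0.  70.  71.  70.  71.  70.  70.  71.  71.  70.  70.  70.  -1.  -0.
  -0.  -1.   1.  -2. 116. 127. 126. 128. 129. 129. 128. 128. 126.  69.
  70.  70.]
268 [ -1.  70.  70.  71.  70.  70.  71.  71.  69.  71.  71.  70.  70.  70.
  71.  71.  70.  71. 128. 129. 129. 130. 130. 130. 130. 129. 129.  70.
  70.  70.]
269 [ -2.  70.  70.  71.  71.  71.  70.  71.  71.  71.  70.  70.  71.  72.
  71.  72.  71.  71. 128. 129. 131. 130. 131. 131. 130. 130. 130. 128.
  71.  71.]
```

Request:
carry_out(grip=[-1,-1,-1,-1], slide=[[-6,-3.5,10],[0,0,10],[0,0,0],[0,0,0]], twist=[[0.003,-0.002,0],[0,0,0],[0,0,0],[0,0,0]])

```text
time_s: 13.95
position: [0.484, -0.0235, 0.1369]
tcp_rot: [[0.132, 0.991, 0.001], [0.991, -0.132, -0.001], [-0.0, 0.001, -1.0]]
force: [-0.3, -1.0, -0.3]
opening: 0.112
```

```bash
python3 rel.py .4853 -.0222 .1289 82.5
```

```text
t 13.95 pos [ 0.484  -0.0235  0.1369] slide mm [1.5 1.1 8. ] twist [ 0.001  0.    -0.002] F [-0.3 -1.  -0.3] M [-0.05 -0.06 -0.01] op 0.112 qv 0.56
```

Request:
carry_out(grip=[-1,-1,-1], slide=[[1.5,1.1,3],[0,0,0],[0,0,0]], twist=[[0,0,0],[0,0,0],[0,0,0]])

```text
time_s: 14.25
position: [0.4857, -0.0223, 0.1339]
tcp_rot: [[0.133, 0.991, 0.002], [0.991, -0.133, -0.001], [-0.0, 0.002, -1.0]]
force: [-0.6, -0.2, -0.3]
opening: 0.114
```

```bash
python3 rel.py .4853 -.0222 .1289 82.5
```

```text
t 14.25 pos [ 0.4857 -0.0223  0.1339] slide mm [ 0.  -0.5  5. ] twist [ 0.002  0.    -0.002] F [-0.6 -0.2 -0.3] M [-0.02 -0.06 -0.02] op 0.114 qv 0.12
```

Request:
carry_out(grip=[-1,-1,-1,-1], slide=[[0,-0.4,2],[0,0,2],[0,0,1.5],[0,0,0]], twist=[[0,0,0],[0,0,0],[0,0,0],[0,0,0]])

```text
time_s: 14.65
position: [0.486, -0.0223, 0.1287]
tcp_rot: [[0.133, 0.991, 0.004], [0.991, -0.133, -0.001], [-0.001, 0.004, -1.0]]
force: [-0.4, 0.4, 1.1]
opening: 0.106
```

```bash
python3 rel.py .4853 -.0222 .1289 82.5
```

```text
t 14.65 pos [ 0.486  -0.0223  0.1287] slide mm [ 0.  -0.7 -0.2] twist [ 0.004  0.001 -0.002] F [-0.4  0.4  1.1] M [-0.   -0.04 -0.01] op 0.106 qv 0.13
```

Request:
carry_out(grip=[-1,-1,-1], slide=[[0,-0.7,1],[0,0,1],[0,0,1]], twist=[[0.004,0,0],[0,0,0],[0,0,0]])

```text
time_s: 14.95
position: [0.4864, -0.0223, 0.1277]
tcp_rot: [[0.133, 0.991, 0.003], [0.991, -0.133, -0.001], [-0.001, 0.003, -1.0]]
force: [-1.2, -0.0, 8.9]
opening: 0.11
```

```bash
python3 rel.py .4853 -.0222 .1289 82.5
```

```text
t 14.95 pos [ 0.4864 -0.0223  0.1277] slide mm [-0.1 -1.1 -1.2] twist [ 0.003  0.001 -0.002] F [-1.2 -0.   8.9] M [ 0.06  0.35 -0.04] op 0.11 qv 0.48
```

Request:
carry_out(grip=[-1,-1,-1,-1], slide=[[0,0,-3],[0,-1.6,0],[0,0,0],[0,0,0]], twist=[[0.004,0,0],[0,0,0],[0,0,0],[0,0,0]])

```text
time_s: 15.35
position: [0.4845, -0.022, 0.1307]
tcp_rot: [[0.133, 0.991, -0.002], [0.991, -0.133, -0.001], [-0.001, -0.002, -1.0]]
force: [0.2, -0.7, -0.6]
opening: 0.114
```

```bash
python3 rel.py .4853 -.0222 .1289 82.5
```

```text
t 15.35 pos [ 0.4845 -0.022   0.1307] slide mm [-0.   0.8  1.8] twist [-0.002  0.001 -0.002] F [ 0.2 -0.7 -0.6] M [-0.03 -0.06  0.05] op 0.114 qv 0.29
```

Request:
carry_out(grip=[-1,-1,-1], slide=[[0,0.4,1.5],[0,0,1.5],[0,0,1]], twist=[[0,0,0],[0,0,0],[0,0,0]])

```text
time_s: 15.65
position: [0.4852, -0.0221, 0.1275]
tcp_rot: [[0.133, 0.991, -0.001], [0.991, -0.133, -0.001], [-0.001, -0.001, -1.0]]
force: [-1.7, 1.2, 9.4]
opening: 0.112
```

```bash
python3 rel.py .4853 -.0222 .1289 82.5
```

```text
t 15.65 pos [ 0.4852 -0.0221  0.1275] slide mm [-0.1  0.1 -1.4] twist [-0.001  0.001 -0.002] F [-1.7  1.2  9.4] M [ 0.08  0.34 -0.  ] op 0.112 qv 0.48
```

Request:
carry_out(grip=[-1,-1,-1,-1,-1], slide=[[0,0,-2],[1,-0.5,0],[0,0,1.5],[0,0,1],[0,0,0.5]], twist=[[0,0,0],[0,0,0],[0,0,0],[0,0,0],[0,0,0]])

```text
time_s: 16.15
position: [0.4847, -0.0209, 0.1258]
tcp_rot: [[0.133, 0.991, -0.002], [0.991, -0.133, -0.0], [-0.001, -0.002, -1.0]]
force: [-0.3, -0.5, -1.3]
opening: 0.109
```

```bash
python3 rel.py .4853 -.0222 .1289 82.5
```

```text
t 16.15 pos [ 0.4847 -0.0209  0.1258] slide mm [-1.2  0.8 -3.1] twist [-0.002  0.001 -0.002] F [-0.3 -0.5 -1.3] M [ 0.03 -0.1  -0.01] op 0.109 qv 1.02
```

Request:
carry_out(grip=[-1,-1,-1], slide=[[0,0,1],[0,0,1],[0,0,0.5]], twist=[[0,0,0],[0,0,0],[0,0,0]])

```text
time_s: 16.45
position: [0.4845, -0.0209, 0.1227]
tcp_rot: [[0.133, 0.991, -0.003], [0.991, -0.133, -0.0], [-0.001, -0.003, -1.0]]
force: [-0.6, -0.3, 0.1]
opening: 0.115
```

```bash
python3 rel.py .4853 -.0222 .1289 82.5
```

```text
t 16.45 pos [ 0.4845 -0.0209  0.1227] slide mm [-1.2  0.9 -6.2] twist [-0.003  0.001 -0.002] F [-0.6 -0.3  0.1] M [-0.03 -0.05  0.01] op 0.115 qv 0.81
```

Request:
carry_out(grip=[-1,-1,-1,-1], slide=[[-1,0,0.5],[-1,0,0],[-1,0,0],[-1,0,0]], twist=[[0,0,0],[0,0,0],[0,0,0],[0,0,0]])

```text
time_s: 16.85
position: [0.4842, -0.0228, 0.1222]
tcp_rot: [[0.136, 0.991, -0.002], [0.991, -0.136, 0.004], [0.004, -0.002, -1.0]]
force: [0.7, 4.7, 0.3]
opening: 0.112
```

```bash
python3 rel.py .4846 -.02715 .12 82.5
```

```text
t 16.85 pos [ 0.4842 -0.0228  0.1222] slide mm [-4.3  1.   2.2] twist [-0.002 -0.004 -0.005] F [0.7 4.7 0.3] M [ 1.15 -0.32  0.03] op 0.112 qv 1.17
```

Request:
carry_out(grip=[-1,-1,-1,-1], slide=[[-2,0.4,0.5],[-2,0,0],[-2,0,0],[-1,0,0]], twist=[[0,-0.004,0],[0,-0.003,0],[0,0,0],[0,0,0]])

```text
time_s: 17.25
position: [0.4836, -0.0268, 0.1218]
tcp_rot: [[0.139, 0.99, -0.002], [0.99, -0.139, 0.003], [0.003, -0.002, -1.0]]
force: [1.9, 4.8, -1.0]
opening: 0.11
```

```bash
python3 rel.py .4846 -.02715 .12 82.5
```

```text
t 17.25 pos [ 0.4836 -0.0268  0.1218] slide mm [-0.2  1.   1.8] twist [-0.002 -0.003 -0.009] F [ 1.9  4.8 -1. ] M [ 1.2  -0.44  0.  ] op 0.11 qv 1.2
```

Request:
carry_out(grip=[-1,-1,-1,-1], slide=[[0.3,0.7,1],[0,0,1.5],[0,0,1.5],[0,0,1.5]], twist=[[0,0,-0.008],[0,0,0],[0,0,0],[0,0,0]])

```text
time_s: 17.65
position: [0.4842, -0.0266, 0.1162]
tcp_rot: [[0.13, 0.991, -0.002], [0.991, -0.13, 0.003], [0.003, -0.003, -1.0]]
force: [0.4, 2.9, 1.9]
opening: 0.112
```

```bash
python3 rel.py .4846 -.02715 .12 82.5
```

```text
t 17.65 pos [ 0.4842 -0.0266  0.1162] slide mm [-0.5  0.5 -3.8] twist [-0.003 -0.003  0.   ] F [0.4 2.9 1.9] M [ 0.69 -0.15  0.01] op 0.112 qv 2.31
```

Request:
carry_out(grip=[-1,-1,-1,-1], slide=[[-0.3,0.4,2],[0,0,2],[0,0,2],[0,0,1]], twist=[[0,0,0],[0,0,0],[0,0,0],[0,0,0]])

```text
time_s: 18.05
position: [0.4844, -0.0267, 0.1086]
tcp_rot: [[0.131, 0.991, -0.003], [0.991, -0.131, 0.004], [0.003, -0.003, -1.0]]
force: [0.6, 3.3, 2.2]
opening: 0.113
```

```bash
python3 rel.py .4846 -.02715 .12 82.5
```

```text
t 18.05 pos [ 0.4844 -0.0267  0.1086] slide mm [ -0.4   0.2 -11.4] twist [-0.003 -0.003 -0.   ] F [0.6 3.3 2.2] M [ 0.74 -0.12 -0.04] op 0.113 qv 1.58
```

Request:
carry_out(grip=[-1,-1,-1,-1], slide=[[0.4,0.2,2],[0,0,2],[0,0,2],[0,0,2]], twist=[[0,-0.003,0],[0,0,0],[0,0,0],[0,0,0]])

```text
time_s: 18.45
position: [0.4853, -0.0263, 0.1006]
tcp_rot: [[0.131, 0.991, -0.001], [0.991, -0.131, 0.0], [-0.0, -0.001, -1.0]]
force: [0.5, 4.3, 3.9]
opening: 0.108
```

```bash
python3 rel.py .4846 -.02715 .0903 82.5
```

```text
t 18.45 pos [ 0.4853 -0.0263  0.1006] slide mm [-0.9 -0.5 10.3] twist [-0.001  0.    -0.   ] F [0.5 4.3 3.9] M [ 0.78 -0.19  0.02] op 0.108 qv 3.26
```

Request:
carry_out(grip=[-1,-1,-1,-1], slide=[[0,-0.4,2],[0,0,2],[0,0,2],[0,0,1]], twist=[[0,0,0],[0,0,0],[0,0,0],[0,0,0]])

```text
time_s: 18.85
position: [0.4845, -0.0265, 0.092]
tcp_rot: [[0.13, 0.992, -0.002], [0.992, -0.13, -0.0], [-0.001, -0.002, -1.0]]
force: [0.8, 2.9, 0.2]
opening: 0.113
```

```bash
python3 rel.py .4846 -.02715 .0903 82.5
```

```text
t 18.85 pos [ 0.4845 -0.0265  0.092 ] slide mm [-0.6  0.2  1.7] twist [-0.002  0.001  0.001] F [0.8 2.9 0.2] M [ 0.54 -0.14 -0.05] op 0.113 qv 1.6
```

Request:
carry_out(grip=[-1,-1,-1], slide=[[0,0,1],[0,0,0.7],[0,0,0]], twist=[[0,0,0],[0,0,0],[0,0,0]])

```text
time_s: 19.15
position: [0.4843, -0.0267, 0.0898]
tcp_rot: [[0.13, 0.992, -0.003], [0.992, -0.13, -0.0], [-0.001, -0.003, -1.0]]
force: [0.7, 2.8, -0.6]
opening: 0.111
```

```bash
python3 rel.py .4846 -.02715 .0903 82.5;  python3 - <<'E'
from h import *
c=cap("scene","sc5")
u,v=[int(x) for x in proj(c,[.484,-.0325,.08])];u0,v0=u-40,v-35
cv2.imwrite("pics/sc5z.png",cv2.resize(c["color"][v0:v0+70,u0:u0+80,::-1],None,fx=8,fy=8,interpolation=2))
c=cap("wrist","w10");cv2.imwrite("pics/w10z.png",c["color"][200:440,160:480,::-1].repeat(2,0).repeat(2,1))
E
```

```text
t 19.15 pos [ 0.4843 -0.0267  0.0898] slide mm [-0.4  0.4 -0.5] twist [-0.003  0.001  0.001] F [ 0.7  2.8 -0.6] M [ 0.62 -0.22 -0.08] op 0.111 qv 0.17
```

View pics/sc5z.png

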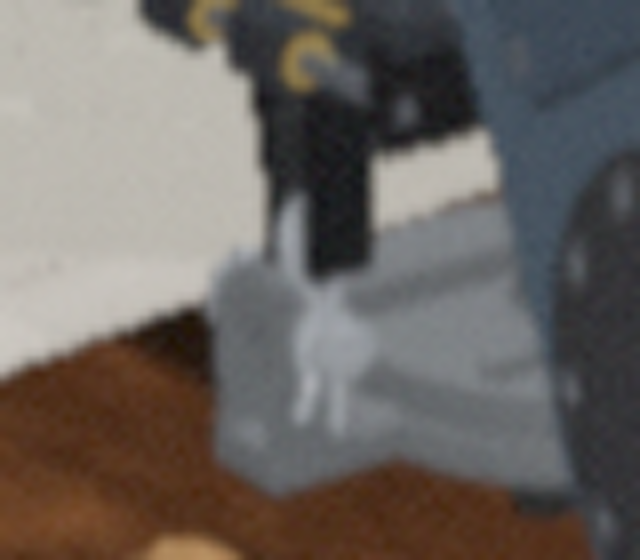

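View pics/w10z.png

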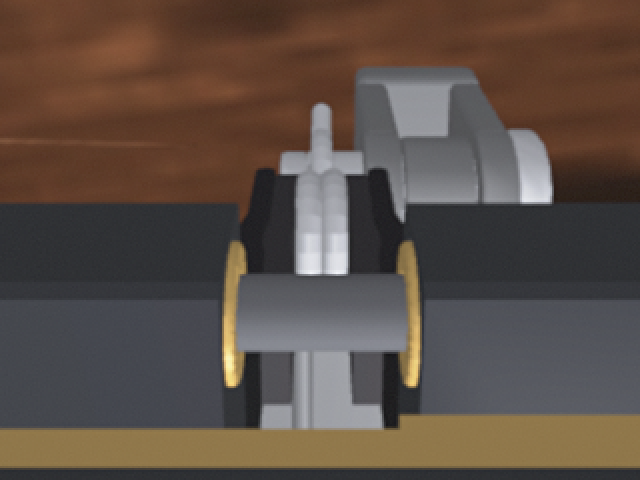

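```bash
python3 - <<'E'
from h import *
c=load("w10");P=cloud(c)
for v in range(270,338,4): print(v,(1e3*P[v,316:328:3]).round(1).tolist())
E
```

```text
270 [[483.3, -19.1, 63.6], [484.8, -18.9, 64.6], [486.2, -19.3, 63.9], [487.6, -20.1, 62.3]]
274 [[483.3, -19.9, 66.8], [484.8, -19.5, 68.3], [486.1, -19.9, 67.8], [487.5, -20.5, 66.6]]
278 [[483.1, -21.4, 68.1], [484.6, -20.7, 70.3], [486.0, -21.1, 69.9], [487.3, -22.1, 67.7]]
282 [[483.0, -22.1, 71.4], [484.4, -22.5, 70.8], [485.8, -22.4, 71.6], [487.1, -23.2, 70.1]]
286 [[484.6, -13.3, 97.6], [484.2, -23.7, 72.9], [486.7, -15.9, 92.0], [488.2, -13.7, 97.7]]
290 [[484.6, -13.2, 101.7], [485.7, -14.3, 99.5], [486.9, -14.0, 100.6], [488.1, -14.2, 100.4]]
294 [[484.6, -13.6, 104.6], [485.6, -15.0, 101.8], [486.8, -14.9, 102.4], [488.0, -14.3, 104.1]]
298 [[484.5, -14.7, 106.0], [485.5, -15.5, 104.6], [486.7, -15.7, 104.4], [487.9, -15.1, 106.0]]
302 [[484.3, -16.2, 106.2], [485.4, -16.3, 106.4], [486.6, -16.5, 106.2], [487.7, -16.4, 106.8]]
306 [[484.2, -17.0, 108.1], [485.4, -17.0, 108.3], [486.4, -17.5, 107.7], [487.6, -17.9, 107.2]]
310 [[484.1, -18.1, 109.2], [485.1, -18.6, 108.4], [486.2, -19.1, 107.8], [487.4, -18.7, 109.0]]
314 [[484.0, -18.7, 111.5], [485.0, -19.7, 109.7], [486.1, -20.3, 108.8], [487.4, -19.2, 111.3]]
318 [[483.8, -20.4, 111.3], [484.8, -21.3, 109.8], [485.9, -21.6, 109.5], [487.1, -21.0, 110.9]]
322 [[483.7, -21.5, 112.3], [484.5, -23.2, 109.3], [485.8, -22.4, 111.2], [487.0, -22.2, 111.8]]
326 [[483.5, -22.9, 112.7], [484.4, -24.1, 110.7], [485.6, -23.9, 111.4], [486.8, -23.7, 112.1]]
330 [[483.2, -24.7, 112.4], [484.3, -25.3, 111.7], [485.4, -25.3, 111.8], [486.6, -25.0, 112.8]]
334 [[483.1, -26.1, 113.1], [484.2, -26.3, 112.8], [485.2, -27.3, 111.4], [486.3, -27.0, 112.2]]
```

Request:
carry_out(grip=[-1,-0.4,-0.4,-0.4,-0.4,-0.4], slide=[[0.8,0,0],[0,0,0],[0,0,0],[0,0,0],[0,0,0],[0,0,0]], twist=[[0,0,0],[0,0,0],[0,0,0],[0,0,0],[0,0,0],[0,0,0]])

```text
time_s: 19.85
position: [0.485, -0.0281, 0.0903]
tcp_rot: [[0.128, 0.992, -0.002], [0.992, -0.128, -0.004], [-0.005, -0.001, -1.0]]
force: [-0.1, 0.8, 0.7]
opening: 0.294
```

Request:
carry_out(grip=[-0.4,-0.4,-0.4,-0.4,-0.4,-0.4,-0.4,-0.4], slide=[[0,0,-5],[0,0,-10],[0,0,-20],[0,0,-30],[0,0,-30],[-20,0,-10],[-35,0,0],[0,0,0]], twist=[[0,0,0],[0,0,0],[0,0,0],[0,0,0],[0,0,0],[0,0,0],[0,0,0],[0,0,0]])

```text
time_s: 20.65
position: [0.4788, -0.0833, 0.2051]
tcp_rot: [[0.124, 0.992, 0.002], [0.992, -0.124, -0.007], [-0.007, 0.003, -1.0]]
force: [0.4, 0.3, 0.4]
opening: 0.297
```

```bash
python3 rel.py .4846 -.08 .19 82.5;  python3 - <<'E'
from h import *
c=cap("scene","sc6")
u,v=[int(x) for x in proj(c,[.484,-.0325,.08])];u0,v0=u-40,v-35
cv2.imwrite("pics/sc6z.png",cv2.resize(c["color"][v0:v0+70,u0:u0+80,::-1],None,fx=8,fy=8,interpolation=2))
c=cap("side","s6");cv2.imwrite("pics/s6.png",c["color"][:,:,::-1])
c=cap("wrist","w11");cv2.imwrite("pics/w11z.png",cv2.resize(c["color"][120:320,220:500,::-1],None,fx=2.8,fy=2.8))
P=cloud(c);Q=P[np.isfinite(P[...,0])]
k=Q[(Q[:,2]>.085)&(Q[:,2]<.125)&(abs(Q[:,0]-.484)<.02)&(abs(Q[:,1]+.027)<.03)]
print(len(k),k.mean(0).round(4),"top",np.percentile(k[:,2],[98,99.8]).round(4),"y",np.percentile(k[:,1],[1,99]).round(4),"x",np.percentile(k[:,0],[2,98]).round(4))
a=np.array([.9915,-.13]);L=(Q[:,:2]-[.5117,-.0361])@a;bb=(Q[:,:2]-[.5117,-.0361])@np.array([.13,.9915])
m=(abs(bb)<.01)&(Q[:,2]>.069)&(Q[:,2]<.08)&(L>.015)&(L<.06);print("head end",np.percentile(L[m],[98,99.5]))
E
```

```text
t 20.65 pos [ 0.4788 -0.0833  0.2051] slide mm [ 4.1  5.3 15.1] twist [0.003 0.007 0.006] F [0.4 0.3 0.4] M [ 0.02 -0.07  0.04] op 0.297 qv 3.52
717 [ 0.486  -0.0167  0.1064] top [0.1102 0.1106] y [-0.0303 -0.0043] x [0.4805 0.4915]
head end [0.02530054 0.02561964]
```

View pics/sc6z.png

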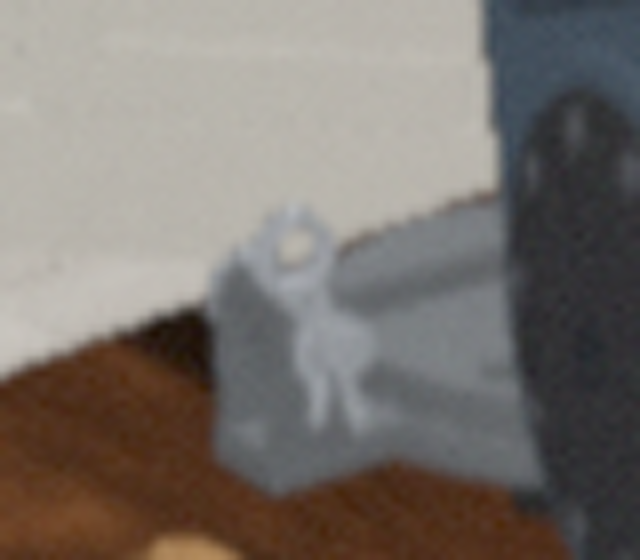

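View pics/w11z.png

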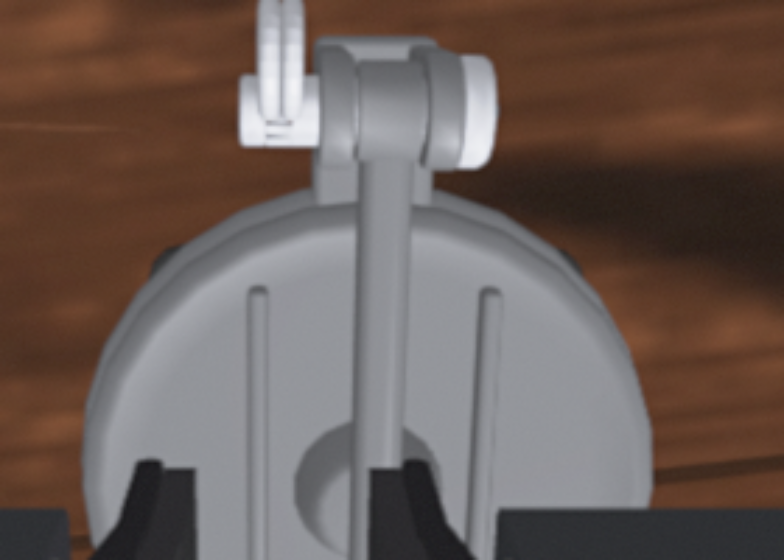

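View pics/s6.png

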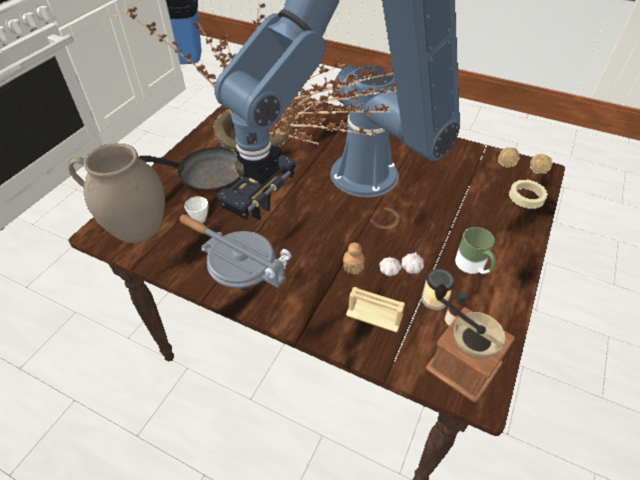

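Request:
carry_out(grip=[-0.4,-0.4,-0.4,-0.4,-0.4,-0.4,-0.4,-0.4], slide=[[15,0,-20],[15,0,-20],[0,0,0],[0,0,0],[0,0,0],[0,0,0],[0,0,0],[0,0,0]], twist=[[0,0,0],[0,0,0],[0,0,0],[0,0,0],[0,0,0],[0,0,0],[0,0,0],[0,0,0]])

```text
time_s: 21.6
position: [0.4771, -0.0454, 0.2396]
tcp_rot: [[0.119, 0.993, -0.014], [0.993, -0.119, 0.001], [-0.001, -0.014, -1.0]]
force: [-0.2, 0.3, 0.3]
opening: 0.302
```

```bash
python3 - <<'E'
from h import *
c=cap("wrist","w12");cv2.imwrite("pics/w12z.png",cv2.resize(c["color"][100:300,220:500,::-1],None,fx=2.8,fy=2.8))
P=cloud(c);Q=P[np.isfinite(P[...,0])]
k=Q[(Q[:,2]>.085)&(Q[:,2]<.125)&(abs(Q[:,0]-.484)<.02)&(abs(Q[:,1]+.02)<.04)]
print(len(k),k.mean(0).round(4),"top",np.percentile(k[:,2],[98,99.8]).round(4),"y",np.percentile(k[:,1],[1,99]).round(4),"x",np.percentile(k[:,0],[2,98]).round(4))
print(bot.read_state()["time_s"],bot.read_state()["force"])
c=load("s6");u,v=[int(x) for x in proj(c,[.484,-.0325,.08])]
cv2.imwrite("pics/s6z.png",cv2.resize(c["color"][v-30:v+30,u-35:u+35,::-1],None,fx=9,fy=9,interpolation=2))
E
```

```text
496 [ 0.4863 -0.0156  0.1062] top [0.1101 0.111 ] y [-0.0298 -0.0039] x [0.481  0.4916]
21.65 [-0.61387625 -0.12636423 -0.80177347]
```

View pics/w12z.png

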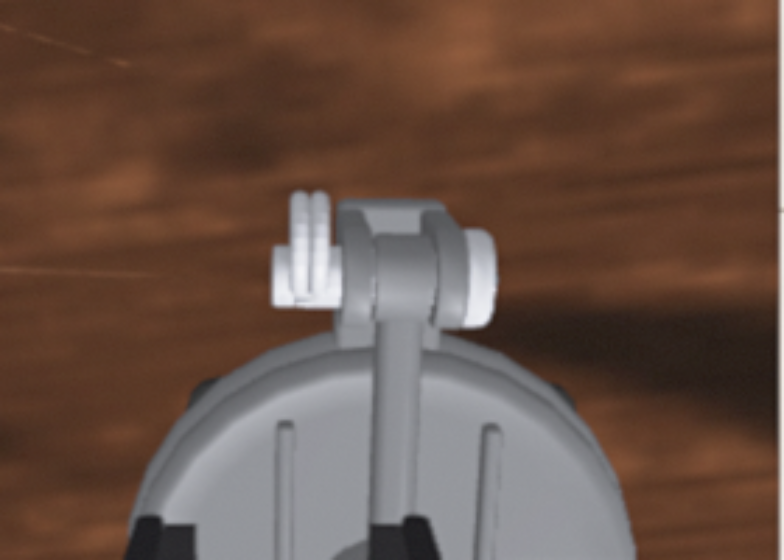

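View pics/s6z.png

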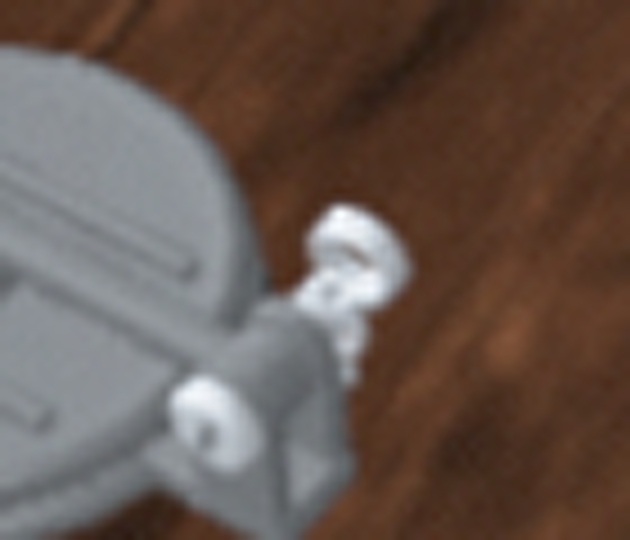

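```bash
python3 - <<'E'
from rig import bot
print(bot.hand_in())
E
```

```text
the job is handed in; nothing more can be done
None
```

I pushed the pin home, fitted the clip through the cross hole, pressed it until the bow snapped round the pin, and handed the job in. The robot was standing clear at about 21.7 s on its clock.

- **Pin:** it slid at about 4–5 N, then stopped dead; I pushed it to 11 N there and backed off. The depth image puts the head face 25.5 mm from the middle of the ears (26 mm expected) and the free end at 38 mm.
- **Clip in the hole:** the wrist camera's depth showed the hole leaning about 0.67 rad toward +y. The first two tries touched beside the hole at about 9 N, so I lifted and shifted each time. On the third try the tip dropped in, and I turned the pin back toward upright with about 5 N sideways.
- **Seating:** the push-down force I saw peaked at about 4 N, below the 12 N the text allows. It then fell to nearly zero as the bow snapped round.
- **Last checks:** after release the coil centre measured 38.1 mm from the pin axis (38.3 mm expected at home). The pictures show the bow round the pin, and a second look a second later gave the same position.
- **One thing not as planned:** once released, the clip and pin turned together and now lean about 15° toward +y. They stayed put, and I left them that way.
- **Other things:** in the last side view the other items look to be where they started, judged by eye only.

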